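# Set the stop pin and load the sled on an inclined-plane friction tester

### The job

Get the friction tester ready for a run: find the blind hole on the centre line of its sloping plate with the slim stop pin and seat the pin fully home, its collar flat on the plate. Then set the sled flat on the plate just uphill of the pin, square to the slope and in line with the pin, tow eye uphill and plain side resting against the pin's collar, and let go. Leave the thick pin and the other things on the bench where they are.

Things in the scene. Friction and masses are not known exactly. Their poses are not given: they have to be found in the camera images.
- tester: Base of the friction tester, a grey plate 206 x 124 mm on four rubber feet, fixed to the bench, with a slotted quadrant 145 mm tall, with a black clamp knob, at its right side. Origin under its centre; x points uphill, away from the robot, y to the left, z up.
- bed: Grey bed, 200 x 100 mm, hinged to the base at its lower end, clamped at a slope of 24 to 37 degrees; it does not move. Origin on the hinge axis, midway across, 36 mm above the bench; x up the slope, y across to the left, z square out of the slope. In it lies the test plate (see the two points), whose flat upper face is the plane z = +30.5 mm, 8.5 mm proud of the bed's side rails.
- search_low (a point): Point on the upper face of the test plate, on its centre line, at bed x = 46 mm, y = 0. Axes as the bed's. The plate is bare aluminium, 150 x 84 x 18 mm, clamped at a different place along the bed each time, its lower end anywhere from bed x = -3 to 37 mm. It has one unmarked blind hole, on its centre line, 49 mm up from its lower end, square to its face.
- search_high (a point): As search_low but at bed x = 86 mm. The hole's centre lies somewhere on the straight line between these two points; it is not reported, but can be seen close by or felt by sliding the pin's tip lightly along that line. Hole: 10.5 mm diameter with a 1 mm chamfer, 14 mm deep.
- stop_pin: Slim stop pin, 60 g, standing loosely in either hole of the black block. Origin at its tip, z along the pin to its head. Steel shank 9 mm diameter, 12 mm long, its last 4.5 mm tapering to 5 mm at the tip; collar 24 mm diameter (z = 12 to 17 mm); plain round head 14 mm diameter, 32 mm long (z = 17 to 49 mm), to hold it by.
- stop_pin_seat (a point): Centre of the underside of the slim pin's collar, on its axis, 12 mm up from the tip. When the pin is fully home this point lies in the upper face of the test plate.
- thick_pin: The other pin in the block, not for this job: shank 13 mm (too thick for the hole), collar 24 mm, head short and fat, 22 mm diameter and 22 mm long. Origin at its tip, z up.
- pin_block: Black parking block, fixed to the bench, 46 x 94 x 26 mm, origin at the centre of its underside, y along its length. Its two pin holes, 15 mm diameter, are 26 mm either side of the middle; parked collars rest on its top.
- sled: Friction sled, 0.25 to 0.4 kg, lying flat on the bench: steel block 54 x 54 x 18 mm with a black upright grip bar in the middle of its top (34 mm along x, 14 mm thick across y, 18 to 52 mm above the underside). Origin at the centre of its underside, z up; x points to the side with the small ring-shaped tow eye, 18 mm out. The opposite side, at x = -27 mm, is plain and goes against the collar.
- vial_b: Bystander: glass vial with a black cap, 30 mm diameter, 68 mm tall, origin at the centre of its underside.
- timer: Bystander: small bench timer, 31 x 66 x 58 mm, origin at the centre of its underside.
- masking_tape: Bystander: roll of masking tape lying flat, 104 x 102 x 25 mm, origin at the centre of its underside.
There are look-alikes about, which are no part of the job. Leave any orange look-alike of the sled alone.

How it is judged:
By the outcome, as a careful person would: the job done as asked, in the order asked, and still so for the second after the job is handed in, with the robot touching nothing.
It also fails if it takes over 61 s, if anything falls off the work surface, if the arm or the gripper's body presses on something with over 40 N, if the wrist force passes 120 N, or if a joint passes its speed limit or range.

### The arm

A 6-joint arm with a two-finger parallel gripper is mounted at the origin on the work surface; the furniture and walls round the work are solid. World frame = base frame: x ahead of the robot, y to its left, z up, the work surface at z = 0. Lengths are in mm, angles in rad, forces in N, time in s.
With the tool pointing down it reaches from about 350 to 775 mm from the base axis. Payload 7.3 kg.
Tool frame: the origin (TCP) lies on the centre line of the jaws, within the pads' length; the fingertips stand 22 mm ahead of it and the grasp point (between the pads) lies 3 mm ahead of it; z points along the fingers, y is the direction in which the jaws open and shut (so a half turn about z gives the same grasp; the last joint's range is limited). The gripper opens to 92 mm and grips with 3 to 60 N. Pads are 19 mm wide; open, the fingers measure 130 mm over their backs; the gripper's body (75 mm by 190 mm) begins 47 mm behind the grasp point.
Start: joints at [0.967, 0.342, 1.524, -0, 1.275, -0.146], TCP at [232.025, 470.964, 248.741] pointing down, gripper open.
Joint ranges: [-2.53, 2.53], [-0.77, 2.02], [0.04, 2.7], [-1, 4.14], [0.28, 2.66], [-3.11, 3.11]. Speed limits (rad/s): [2.57, 2.57, 3.14, 3.14, 3.14, 3.14].

### API

Orientations are given as [roll, pitch, yaw] about the fixed x, y, z axes, in that order (R = Rz(yaw) Ry(pitch) Rx(roll)).
In Python, from plant import bot gives the robot as it stands.
- The arm moves only by the tool play_rows, never from a script. Its argument "moves" is one flat list of numbers, 5 for each row, row after row: the closure in counts, from 0 (fully open) to 255 (shut), then the shift along the tool's x, y, z in mm, then the turn about the tool's z in degrees. A call has 1 to 8 rows; each row is the pose to reach, as a shift and turn from the pose commanded when the call began, along the tool's axes at that moment; what a row does not reach only later rows make up. A row lasts 1/12 s, in which the tool goes at most 41.7 mm and 7.16 degrees, less where a joint would pass 70% of its speed; a pose out of reach is approached as far as the arm can. A call with a gripper value outside its range is refused whole. The fingers move at their own pace and stop on an object; the grip force is fixed at half the most. Time passes only in rows, so rows that repeat a pose let the fingers close. It gives the time, the measured TCP pose, the force and the opening at its end, in the units of the state.
- bot.get_obs(): the state, without advancing time (a new reading comes with each control period).
- bot.capture(name): name is "scene" or "top" or "wrist"; returns a dict with "color" (480x640x3 uint8, red, green, blue), "fx", "fy", "cx", "cy" (pixels), "k1" (the pictures are not rectified: a ray, as slopes to the right and down, at radius r is drawn at 1 + k1 r^2 times it, then the intrinsics apply), "world_to_cam" (4x4, takes a point from world to camera coordinates); the wrist camera has in their place "T_tool_cam" (4x4, takes a point from camera to tool coordinates, whose origin is the TCP and whose axes are the flange's). Camera axes: x right, y down, z forward; pixel columns grow to the right and rows downward; lengths in mm; the calibration is good to about 2 mm. A picture is of the moment at which its call begins: read the wrist's pose just before it. There is no depth.
- bot.close_job(): hands the job in, once; it reports no verdict.
The state is a dict: "time": time; "joint_positions": joint angles; "dq": joint speeds; "tau": joint torques, N m; "tool_pos": TCP position; "tcp_rot": TCP orientation; "contact_force": force on the tool from outside, world axes, zero at the start; "moment": the same for the moment, N m; "grip_width": finger opening in mm.
Only numpy, scipy, OpenCV 4.12 (cv2) and the standard library are available. Lean on these libraries where they do the work, as an engineer would, in place of code of your own. Each camera call takes 0.05 s, during which the arm holds its last target.

## Working session

There is one attempt and no reset: what is moved stays moved. The work goes in short steps, Python scripts to look and compute and a tool call to move; the robot and the scene stay as the last step left them, time stands still between calls to the robot, and variables do not carry over. Pictures are saved under pics/ and viewed, and the job is handed in when it is done.

Besides the shell and the picture viewer there is one more tool, called after "Request:" as name(argument=value, ...) on one line, values as JSON. play_rows: Moves the arm, as the interface text tells. Its arguments: {"type":"object","properties":{"moves":{"type":"array","items":{"type":"number"}}},"required":["moves"]}

```bash
mkdir -p pics; ls
python3 - <<'E'
from plant import bot
import cv2
print(bot.get_obs())
for n in ["scene","top","wrist"]:
    c=bot.capture(n); cv2.imwrite(f"pics/{n}0.png",c["color"][:,:,::-1])
    print(n,{k:v for k,v in c.items() if k!="color"})
E
```

```text
pics
{'time': 0.0, 'joint_positions': array([ 9.67013235e-01,  3.42751603e-01,  1.52505200e+00, -3.62833503e-05,
        1.27532311e+00, -1.46008717e-01]), 'dq': array([-0.00079363,  0.00012154, -0.00129098,  0.00043985, -0.00040721,
        0.00094671]), 'tau': array([ 5.81865224e-04, -4.31242454e+01, -2.44225878e+01,  7.20171444e-02,
        5.59405424e-02, -1.61922967e-04]), 'tool_pos': array([231.80734294, 470.64199253, 248.01770959]), 'tcp_rot': array([-3.14006988e+00, -1.88864499e-04,  2.68382873e+00]), 'contact_force': array([ 0.25371277, -0.07041882,  0.21087412]), 'moment': array([ 0.05399004, -0.01325356,  0.00364013]), 'grip_width': 91.7919297748488}
scene {'fx': 482.7815573000607, 'fy': 482.7815573000607, 'cx': 320.9293978613696, 'cy': 242.72821361684848, 'k1': -0.12217111924212663, 'world_to_cam': array([[ 9.98007304e-01, -6.30877071e-02,  1.16686724e-03,
        -3.83822914e+02],
       [-3.96591354e-02, -6.41551143e-01, -7.66054361e-01,
         1.14286481e+02],
       [ 4.90772181e-02,  7.64481571e-01, -6.42774731e-01,
         8.99112672e+02],
       [ 0.00000000e+00
[... 347 characters left out ...]
1921e-01,
         4.03013388e+02],
       [ 1.99179230e-01,  7.57008854e-03, -9.79933839e-01,
         8.67442283e+02],
       [ 0.00000000e+00,  0.00000000e+00,  0.00000000e+00,
         1.00000000e+00]])}
wrist {'fx': 340.8769352024852, 'fy': 340.8769352024852, 'cx': 323.5097885879155, 'cy': 231.52627134434954, 'k1': -0.016021041888132574, 'T_tool_cam': array([[-2.68214209e-04, -9.53028315e-01, -3.02881096e-01,
         8.20288084e+01],
       [ 9.99999667e-01, -4.89044475e-04,  6.53256722e-04,
        -9.97663875e-01],
       [-7.70694480e-04, -3.02880820e-01,  9.53028129e-01,
        -1.35465960e+02],
       [ 0.00000000e+00,  0.00000000e+00,  0.00000000e+00,
         1.00000000e+00]])}
```

View pics/scene0.png

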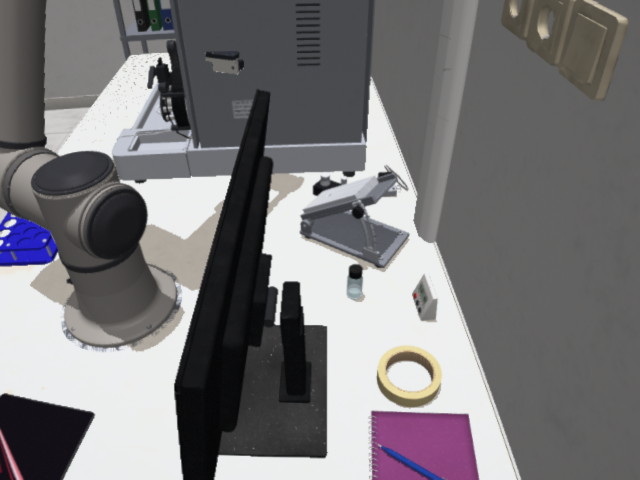

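View pics/top0.png

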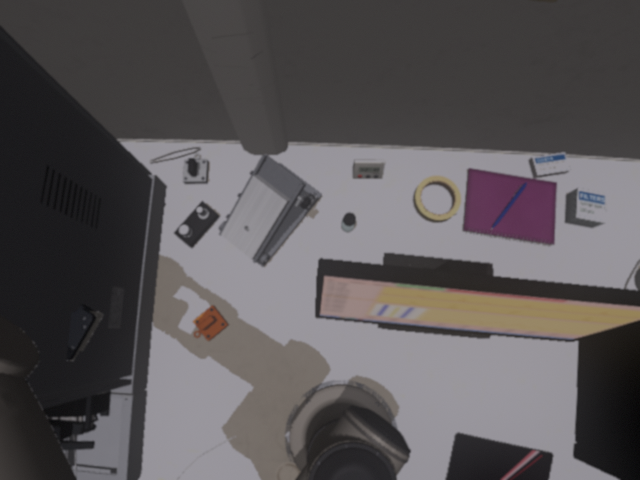

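View pics/wrist0.png

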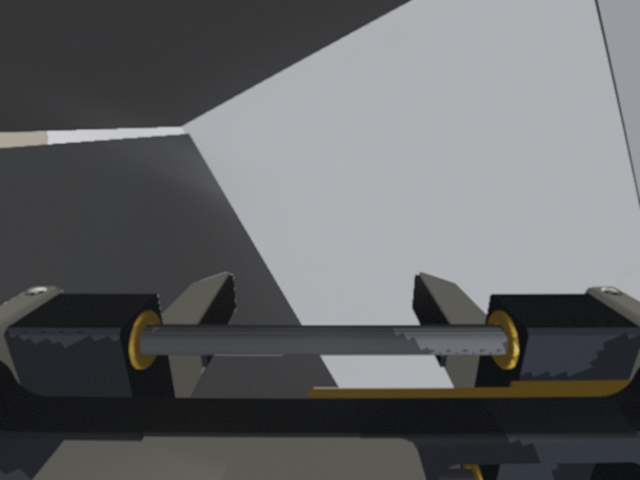

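```bash
cat > h.py <<'E'
import numpy as np, cv2
from plant import bot
from scipy.spatial.transform import Rotation as R
def params(c,obs=None):
    K=np.array([[c['fx'],0,c['cx']],[0,c['fy'],c['cy']],[0,0,1]]);D=np.array([c['k1'],0,0,0,0.])
    if 'world_to_cam' in c: W=c['world_to_cam']
    else:
        T=np.eye(4);T[:3,:3]=R.from_euler('xyz',obs['tcp_rot']).as_matrix();T[:3,3]=obs['tool_pos']
        W=np.linalg.inv(T@c['T_tool_cam'])
    return K,D,W
def proj(P,X):
    K,D,W=P;X=np.atleast_2d(X).astype(float)
    return cv2.projectPoints(X,cv2.Rodrigues(W[:3,:3])[0],W[:3,3],K,D)[0][:,0]
def ray(P,uv):
    K,D,W=P
    n=cv2.undistortPoints(np.array(uv,float).reshape(-1,1,2),K,D)[:,0]
    d=np.c_[n,np.ones(len(n))]@W[:3,:3]
    o=-W[:3,:3].T@W[:3,3]
    return o,d/np.linalg.norm(d,axis=1,keepdims=True)
def onz(P,uv,z):
    o,d=ray(P,uv);return o+d*((z-o[2])/d[:,2])[:,None]
def cap(n,f=None):
    obs=bot.get_obs();c=bot.capture(n);P=params(c,obs);im=c['color'][:,:,::-1].copy()
    if f: cv2.imwrite('pics/'+f,im)
    return im,P,obs
def crop(im,x0,y0,x1,y1,s,f):
    a=cv2.resize(im[y0:y1,x0:x1],None,fx=s,fy=s,interpolation=cv2.INTER_CUBIC)
    st=20 if (x1-x0)>60 else 10
    for u in range((x0//st+1)*st,x1,st):
        cv2.putText(a,str(u),(int((u-x0)*s),10),0,.35,(0,0,255),1);cv2.line(a,(int((u-x0)*s),12),(int((u-x0)*s),18),(0,0,255))
    for v in range((y0//st+1)*st,y1,st):
        cv2.putText(a,str(v),(0,int((v-y0)*s)),0,.35,(0,0,255),1);cv2.line(a,(24,int((v-y0)*s)),(30,int((v-y0)*s)),(0,0,255))
    cv2.imwrite('pics/'+f,a)
E
python3 - <<'E'
import cv2
from h import *
im=cv2.imread('pics/top0.png'); crop(im,140,130,340,280,4,'top_c.png')
im=cv2.imread('pics/scene0.png'); crop(im,280,150,440,270,5,'scene_c.png')
E
```

```text
(no output)
```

View pics/top_c.png

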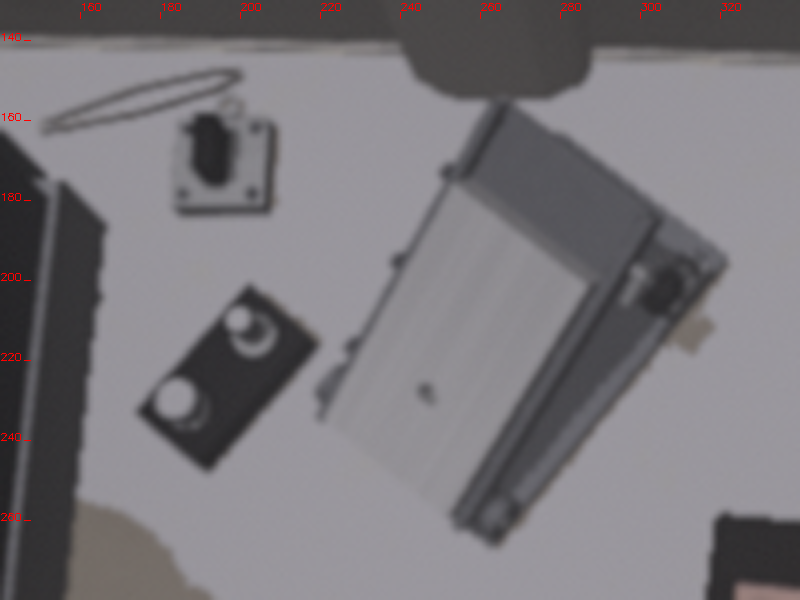

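View pics/scene_c.png

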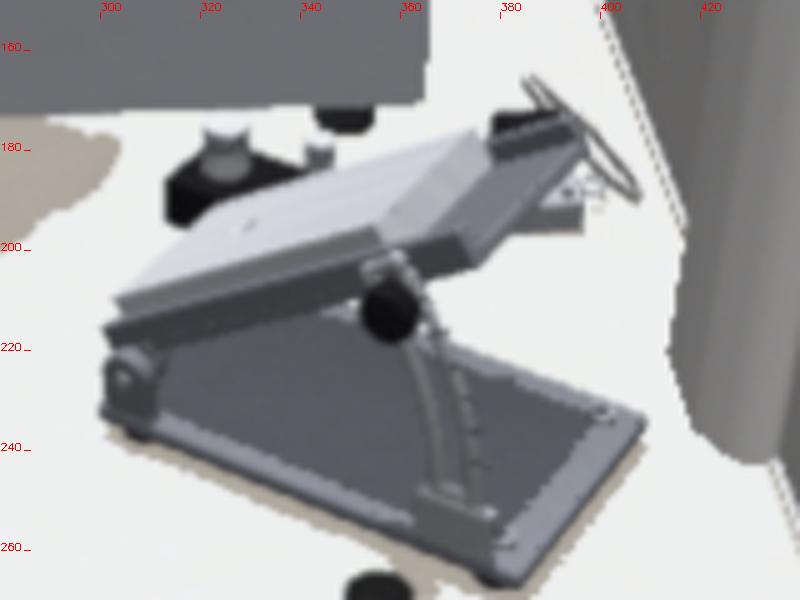

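```bash
cat >> h.py <<'E'
def bedT(p):
    x,y,yaw,s=p[:4]
    Rm=R.from_euler('ZY',[yaw,-s]).as_matrix()
    return Rm,np.array([x,y,36.])
E
python3 - <<'E'
from h import *
from scipy.optimize import least_squares
_,Pt,_=cap('top');_,Ps,_=cap('scene')
T=np.array([[253.75,174.5],[288,201.25],[222,235],[253.7,258],[246.7,227.8]])
S=np.array([[375,176],[356,195.6],[323,191],[304.4,210],[330,194.6]])
def pts(p):
    a=p[4];B=np.array([[a+150,42,30.5],[a+150,-42,30.5],[a,42,30.5],[a,-42,30.5],[a+49,0,30.5]])
    Rm,o=bedT(p);return B@Rm.T+o
f=lambda p:np.r_[(proj(Pt,pts(p))-T).ravel(),(proj(Ps,pts(p))-S).ravel()]
print(onz(Pt,[[246,228]],80))
r=least_squares(f,[480,100,-.5,.5,15],loss='soft_l1')
print(r.x,np.degrees(r.x[2:4]),r.cost);print(f(r.x).reshape(-1,2).round(1));print(pts(r.x).round(1))
np.save('bed.npy',r.x)
for n,uv,z in [('slimhead',[198.7,209.5],26+37),('thickhead',[183,229.5],48),('sledcorners',[[185.5,183],[207.5,183]],10)]:
    print(n,onz(Pt,np.atleast_2d(uv),z).round(1))
E
```

```text
[[413.39061861 206.75754718  80.        ]]
[395.25205753 215.29892555  24.51690607  82.26593648  -2.20638063] [1404.71524454 4713.4909581 ] 6.868381777667871
[[-0.  -0.7]
 [ 0.  -2.1]
 [-0.5 -1.4]
 [-0.7 -0. ]
 [ 0.8 -0.5]
 [ 0.1 -0.3]
 [-0.7 -0. ]
 [-0.6  0.4]
 [-2.7  0.2]
 [-1.5  1.3]]
[[506.4 188.1 143. ]
 [457.9 119.5 143. ]
 [404.3 260.4  60.2]
 [355.8 191.8  60.2]
 [413.4 202.5  87.3]]
slimhead [[453.6 312.1  63. ]]
thickhead [[413.  346.2  48. ]]
sledcorners [[528.7 364.   10. ]
 [530.  313.7  10. ]]
```

Run:
```python
from h import *
_,Pt,_=cap('top');_,Ps,_=cap('scene')
p=np.load('bed.npy');p[2]-=8*np.pi/1*0+2*np.pi*4;p[3]-=2*np.pi*13;print(np.degrees(p[2:4]));np.save('bed.npy',p)
print('cab scene',onz(Ps,[[118,177],[366,170],[345,178]],20).round())
print('cab base top edge scene',onz(Ps,[[190,148],[366,144]],60).round())
for z in (20,60,300): print(z,onz(Pt,[[154,180],[166,186],[150,260],[140,380],[157,300]],z).round().tolist())
# tester, hole etc
```

```text
[-35.28475546  33.4909581 ]
cab scene [[-109.  423.   20.]
 [ 526.  411.   20.]
 [ 468.  376.   20.]]
cab base top edge scene [[ 75. 485.  60.]
 [532. 474.  60.]]
20 [[531.0, 434.0, 20.0], [517.0, 404.0, 20.0], [349.0, 422.0, 20.0], [98.0, 419.0, 20.0], [264.0, 398.0, 20.0]]
60 [[517.0, 417.0, 60.0], [504.0, 389.0, 60.0], [344.0, 406.0, 60.0], [103.0, 403.0, 60.0], [262.0, 382.0, 60.0]]
300 [[435.0, 317.0, 300.0], [426.0, 297.0, 300.0], [310.0, 309.0, 300.0], [135.0, 307.0, 300.0], [251.0, 292.0, 300.0]]
```

Run:
```python
from h import *
_,Pt,_=cap('top');_,Ps,_=cap('scene')
print(proj(Ps,[[232,471,248]]),proj(Pt,[[232,471,248],[232,471,400]]))
def tri(a,b):
    o1,d1=ray(Ps,[a]);o2,d2=ray(Pt,[b]);A=np.c_[d1[0],-d2[0]];t=np.linalg.lstsq(A,o2-o1,rcond=None)[0]
    x=o1+t[0]*d1[0];y=o2+t[1]*d2[0];return x.round(),np.linalg.norm(x-y).round(1)
print(tri([366,146],[154,180]),tri([366,170],[166,186]),tri([366,146],[166,186]))
```

```text
[[243.40764038  77.59667485]] [[ 61.86504764 308.29704042]
 [ -2.22151034 301.99116444]]
(array([521., 406.,  92.]), np.float64(13.8)) (array([525., 404.,  24.]), np.float64(8.2)) (array([515., 374., 110.]), np.float64(26.0))
```

Request:
play_rows(moves=[0,0,0,0,0])

```text
time: 0.53
tool_pos: [232.0, 471.0, 248.7]
tcp_rot: [3.142, -0.0, 2.684]
contact_force: [-0.5, -0.9, 0.2]
grip_width: 91.9
```

Run:
```python
from h import *
im=cv2.imread('pics/scene0.png'); a=cv2.resize(im[0:200,100:400],None,fx=2.6,fy=2.6);a=cv2.convertScaleAbs(a,alpha=1.3,beta=20);cv2.imwrite('pics/a.png',a)
im=cv2.imread('pics/top0.png'); a=cv2.resize(im[130:480,0:260],None,fx=1.7,fy=1.7);a=cv2.convertScaleAbs(a,alpha=2.5,beta=20);cv2.imwrite('pics/b.png',a)
```

```text
(no output)
```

View pics/a.png

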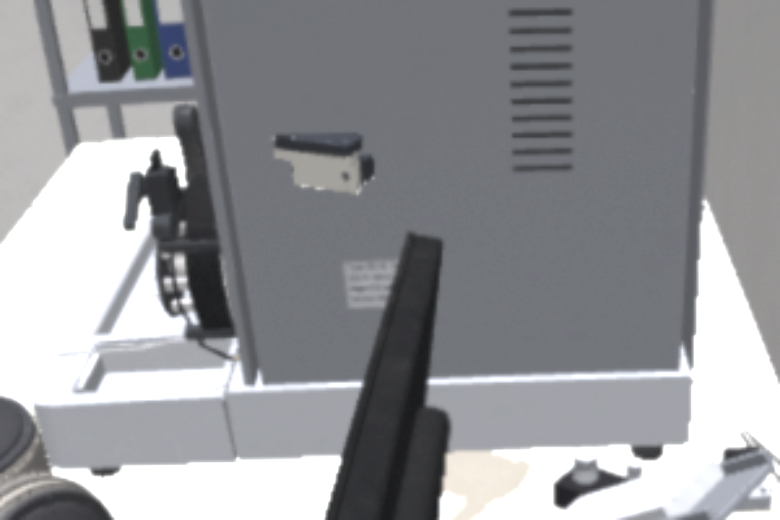

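View pics/b.png

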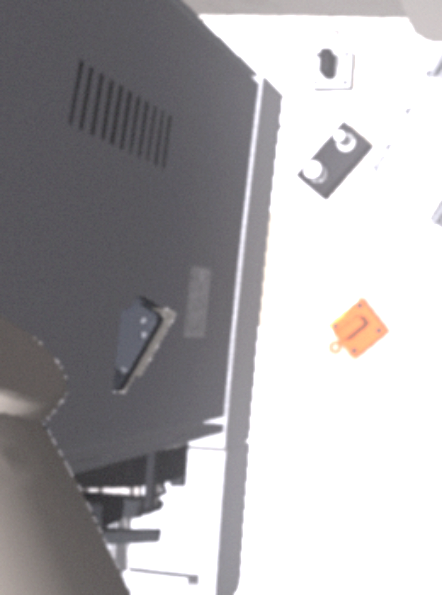

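Request:
play_rows(moves=[0,-2,-4,0,0,0,-2,-4,0,0])

```text
time: 0.7
tool_pos: [232.0, 465.9, 248.7]
tcp_rot: [-3.141, 0.0, 2.684]
contact_force: [0.2, 0.9, -0.1]
grip_width: 91.9
```

Request:
play_rows(moves=[0,-9,-18,0,0,0,-9,-18,0,0])

```text
time: 0.87
tool_pos: [231.9, 444.3, 248.6]
tcp_rot: [-3.14, 0.0, 2.684]
contact_force: [-0.6, 0.6, -0.6]
grip_width: 91.5
```

Request:
play_rows(moves=[0,-38,-12,4,2,0,-76,-25,8,4,0,-114,-37,12,6,0,-152,-50,16,9,0,-190,-62,20,9,0,-228,-74,24,9,0,-263,-87,29,9,0,-263,-87,29,9])

```text
time: 1.53
tool_pos: [433.6, 247.9, 219.0]
tcp_rot: [-3.141, 0.002, 2.521]
contact_force: [0.4, 0.0, 0.4]
grip_width: 91.9
```

Run:
```python
from h import *
im,P,o=cap('wrist','w1.png'); print(o['tool_pos'],o['tcp_rot']); im,_,_=cap('top','t1.png')
```

```text
[433.6444257  247.85446127 218.98014433] [-3.14101236e+00  2.04877808e-03  2.52106907e+00]
```

View pics/w1.png

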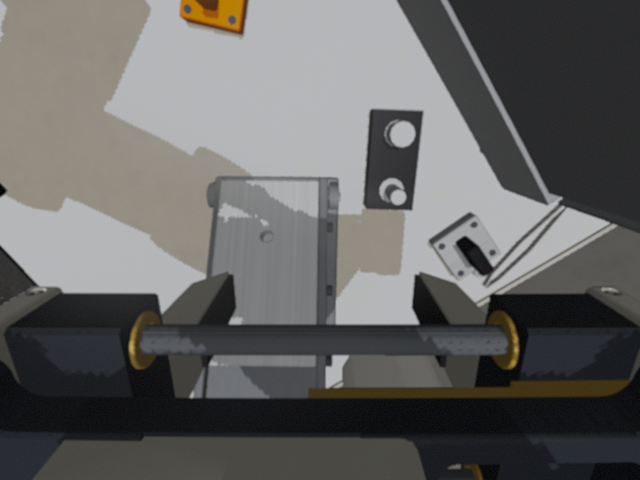

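Run:
```python
from h import *
im=cv2.imread('pics/w1.png'); crop(im,190,160,350,280,5,'c1.png'); crop(im,350,100,510,220,5,'c2.png');crop(im,400,190,560,300,5,'c3.png')
```

```text
(no output)
```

View pics/c1.png

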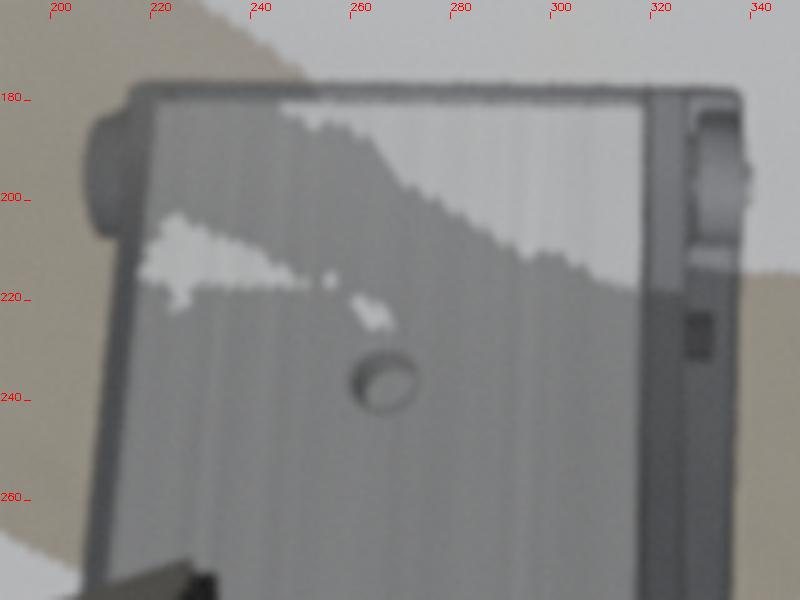

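View pics/c2.png

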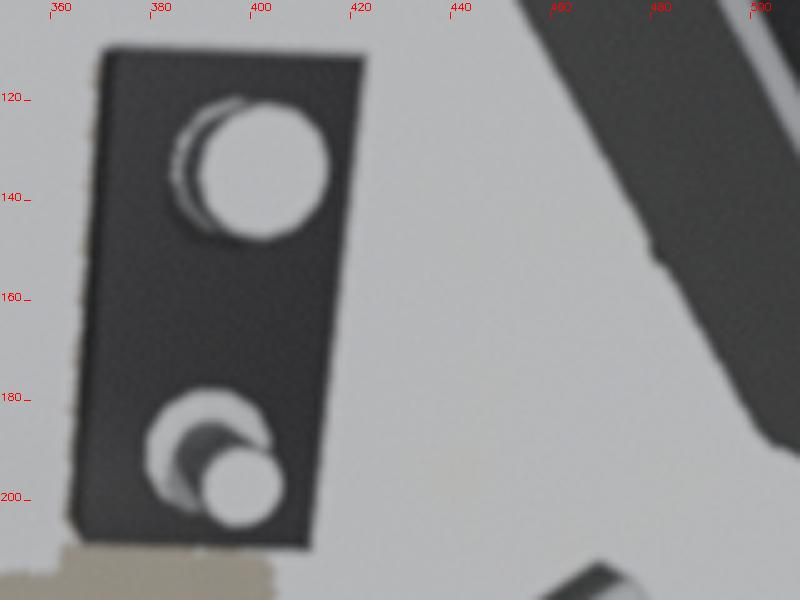

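View pics/c3.png

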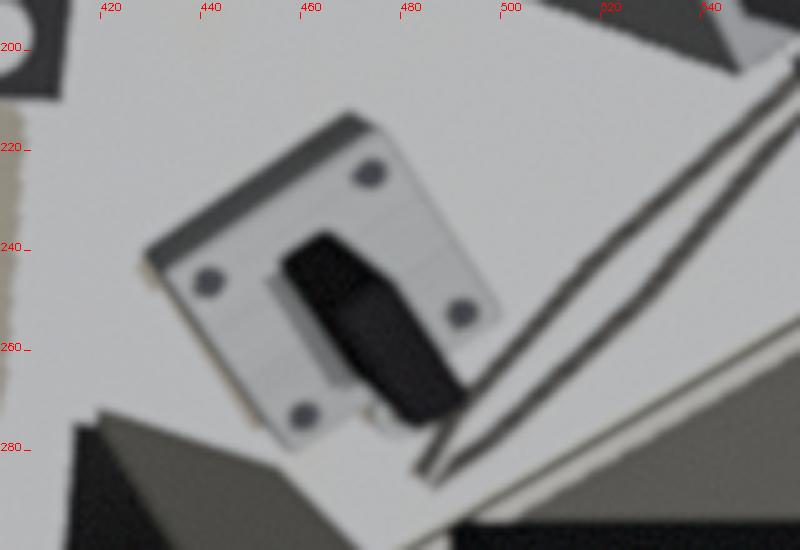

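```bash
cat > fit.py <<'E'
from h import *
from scipy.optimize import least_squares
c=bot.capture('wrist');obs=bot.get_obs();Pw=params(c,obs)
_,Pt,_=cap('top');_,Ps,_=cap('scene')
T=np.array([[253.75,174.5],[288,201.25],[222,235],[253.7,258],[246.7,227.8]])
S=np.array([[375,176],[356,195.6],[323,191],[304.4,210],[330,194.6]])
Wp=np.array([[221,180.7],[318,181],[266.8,236.3]])
def pts(p):
    a=p[4];B=np.array([[a+150,42,30.5],[a+150,-42,30.5],[a,42,30.5],[a,-42,30.5],[a+49,0,30.5]])
    Rm,o=bedT(p);return B@Rm.T+o
def edge(p):
    Rm,o=bedT(p);B=np.array([[p[5],-42,30.5],[p[6],42,30.5]]);return B@Rm.T+o
def f(p):
    q=pts(p)
    return np.r_[.4*(proj(Pt,q)-T).ravel(),.4*(proj(Ps,q)-S).ravel(),(proj(Pw,q[[3,2,4]])-Wp).ravel(),(proj(Pw,edge(p))-[[211,275],[317.5,275]]).ravel()]
p0=np.load('bed.npy')[:5]
r=least_squares(f,np.r_[p0,70,70],loss='soft_l1')
print(r.x,np.degrees(r.x[2:4]));print(f(r.x).reshape(-1,2).round(1));print('hole',pts(r.x)[4].round(1))
np.save('bed.npy',r.x[:5])
print('head',onz(Pw,[[397.2,197.5]],63),'collar',onz(Pw,[[390.5,190.5]],31),'thick',onz(Pw,[[401,134.5]],53))
s=onz(Pw,[[474,224.6],[441.6,246.4],[460.6,273],[492.4,252.6]],18);print('sled',s.round(1),s.mean(0))
k=onz(Pw,[[433.6,243.6],[475,216],[500,253.6],[458.6,280]],18);print('corn',k.round(1),k.mean(0))
e=k[2:].mean(0)-k[:2].mean(0);print('sled yaw',np.degrees(np.arctan2(e[1],e[0])),np.linalg.norm(e))
e=s[2:].mean(0)-s[:2].mean(0);print('sled yaw',np.degrees(np.arctan2(e[1],e[0])),np.linalg.norm(e))
print('eye',onz(Pw,[[476,273]],9))
E
python3 fit.py
```

```text
[389.2888929  222.09599902  -0.62523591   0.54698077  -2.9996904
  78.42645152  77.66997933] [-35.82337876  31.33968969]
[[-0.7  0.7]
 [-0.9  0.2]
 [-1.5  0.4]
 [-1.7  1.1]
 [-0.9  0.8]
 [-0.8  0.2]
 [-1.3  0.3]
 [-1.3 -0.5]
 [-2.2 -0.7]
 [-1.6  0.1]
 [ 0.   0.4]
 [-0.2  0.8]
 [-0.1  0.2]
 [ 2.1  0.1]
 [-0.8 -0. ]]
hole [408.3 208.4  86. ]
head [[449.81757213 315.7178456   63.        ]] collar [[449.82321694 315.92081935  31.        ]] thick [[407.95781145 347.78256932  53.        ]]
sled [[533.6 368.4  18. ]
 [535.2 329.1  18. ]
 [574.  330.9  18. ]
 [572.7 369.9  18. ]] [553.88402258 349.57694813  18.        ]
corn [[527.5 323.8  18. ]
 [526.  373.6  18. ]
 [578.5 376.1  18. ]
 [580.1 325.1  18. ]] [553.04008149 349.62357995  18.        ]
sled yaw 2.0972610854167875 52.582410742506255
sled yaw 2.422935008657122 39.01375250483136
eye [[589.65199206 345.78703355   9.        ]]
```

```bash
cat >> h.py <<'E'
def delta(target,yaw=None):
    o=bot.get_obs();Rm=R.from_euler('xyz',o['tcp_rot']).as_matrix()
    d=Rm.T@(np.array(target)-o['tool_pos']);y=np.degrees(o['tcp_rot'][2])
    print('from',o['tool_pos'].round(1),'yaw',y.round(2),'shift',d.round(1),'turn',None if yaw is None else round(-((yaw-y+180)%360-180),2))
E
python3 - <<'E'
from h import *
c=bot.capture('wrist');P=params(c,bot.get_obs())
for z in (0,20,40,60,80,100):print(z,onz(P,[[505,190],[548,203],[445,20],[403,20]],z).round().tolist())
delta([449.8,315.8,120],144.2)
E
```

```text
0 [[527.0, 419.0, 0.0], [567.0, 450.0, 0.0], [351.0, 444.0, 0.0], [329.0, 412.0, 0.0]]
20 [[518.0, 412.0, 20.0], [555.0, 442.0, 20.0], [352.0, 436.0, 20.0], [331.0, 406.0, 20.0]]
40 [[508.0, 405.0, 40.0], [543.0, 433.0, 40.0], [352.0, 428.0, 40.0], [333.0, 399.0, 40.0]]
60 [[499.0, 398.0, 60.0], [532.0, 425.0, 60.0], [353.0, 420.0, 60.0], [335.0, 393.0, 60.0]]
80 [[490.0, 392.0, 80.0], [520.0, 416.0, 80.0], [354.0, 411.0, 80.0], [336.0, 387.0, 80.0]]
100 [[480.0, 385.0, 100.0], [509.0, 408.0, 100.0], [354.0, 403.0, 100.0], [338.0, 380.0, 100.0]]
from [428.9 253.2 220. ] yaw 144.87 shift [ 18.9  63.2 100. ] turn 0.67
```

```bash
sed -i "s/^c=bot.capture('wrist').*/c=bot.capture('wrist');obs=bot.get_obs();obs['tool_pos']=np.array([433.6444257,247.85446127,218.98014433]);obs['tcp_rot']=np.array([-3.14101236e+00,2.04877808e-03,2.52106907e+00]);Pw=params(c,obs)/" fit.py; python3 fit.py
python3 - <<'E'
from h import *
im,P,o=cap('wrist','w2.png'); print(o['tool_pos'],o['tcp_rot'],o['dq'].round(4))
crop(im,190,140,350,260,5,'c1.png'); crop(im,350,80,510,200,5,'c2.png');crop(im,400,170,560,290,5,'c3.png')
E
```

```text
[392.89539535 218.34685124  -0.62806607   0.57457883  -1.6050374
  79.94406724  79.27058598] [-35.98553488  32.92094168]
[[-0.2  0.1]
 [-0.3 -0.4]
 [-0.7 -0.4]
 [-0.9  0.4]
 [-0.1  0.1]
 [-0.3 -0.1]
 [-0.8 -0. ]
 [-0.5 -0.2]
 [-1.5 -0.3]
 [-0.9  0.3]
 [-0.1  0.2]
 [ 0.   0.5]
 [-0.2 -0.2]
 [ 1.2  0.1]
 [-0.5 -0. ]]
hole [411.7 204.7  87.4]
head [[454.15652322 311.00721293  63.        ]] collar [[454.24497139 311.14758805  31.        ]] thick [[412.54257728 343.11925153  53.        ]]
sled [[538.1 363.1  18. ]
 [539.5 323.9  18. ]
 [578.4 325.6  18. ]
 [577.2 364.5  18. ]] [558.30611523 344.28504154  18.        ]
corn [[531.9 318.6  18. ]
 [530.5 368.3  18. ]
 [583.  370.6  18. ]
 [584.5 319.8  18. ]] [557.46476991 344.33330048  18.        ]
sled yaw 1.872619339702997 52.53219697845928
sled yaw 2.198122620697649 38.97661720239434
eye [[594.06268741 340.35037832   9.        ]]
[429.01286464 252.99187516 219.98137582] [3.14113846e+00 1.68745013e-04 2.52857384e+00] [-0.0053  0.003  -0.0024 -0.0016 -0.0006 -0.0013]
```

View pics/c1.png

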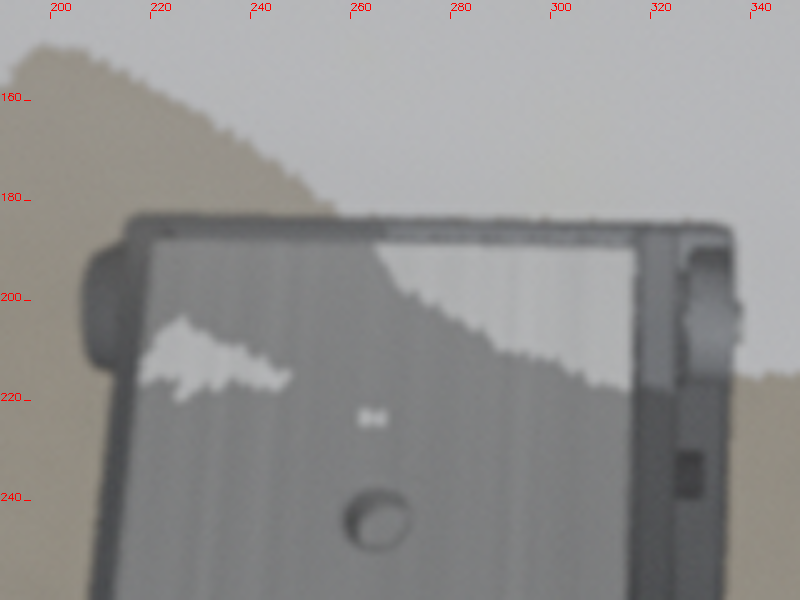

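View pics/c2.png

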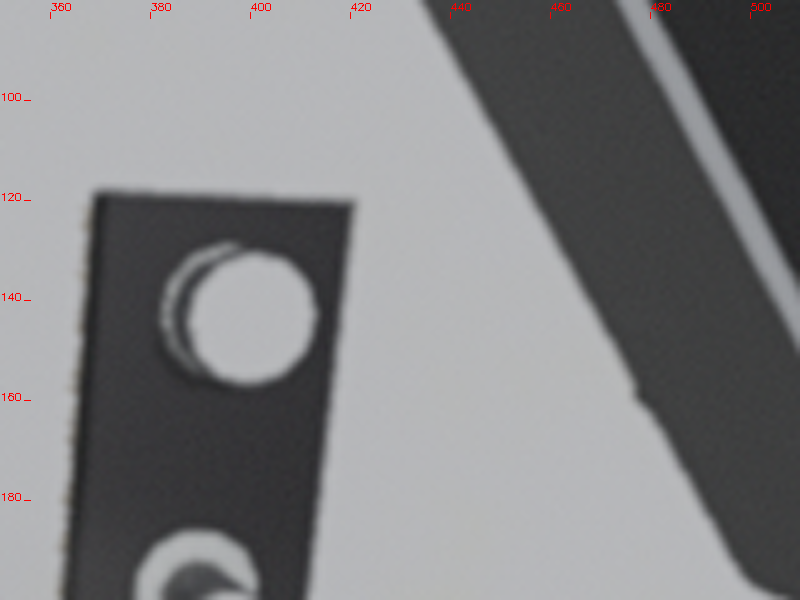

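View pics/c3.png

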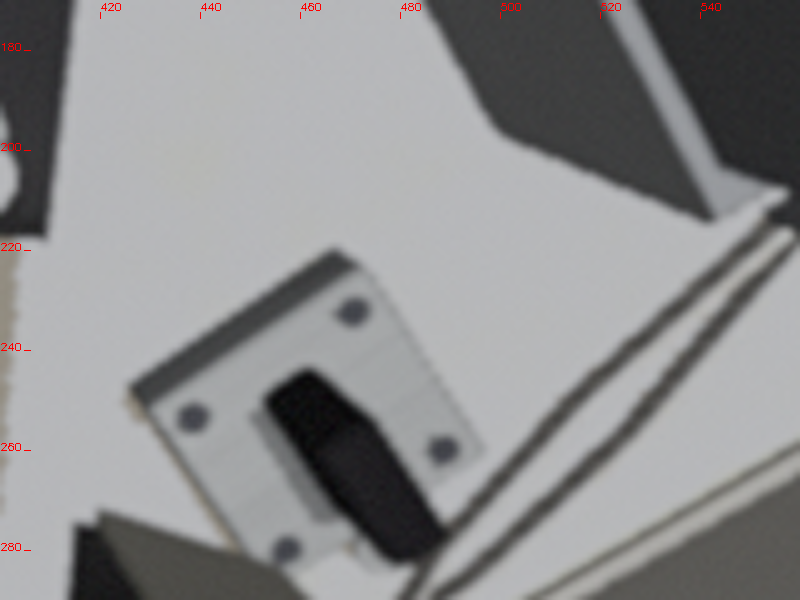

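```bash
python3 - <<'E'
s=open('fit.py').read()
s=s.replace("obs['tool_pos']=np.array([433.6444257,247.85446127,218.98014433])","obs['tool_pos']=np.array([429.01286464,252.99187516,219.98137582])").replace("[-3.14101236e+00,2.04877808e-03,2.52106907e+00]","[3.14113846e+00,1.68745013e-04,2.52857384e+00]")
s=s.replace("[[221,180.7],[318,181],[266.8,236.3]]","[[220,188],[316.5,189.5],[265.5,243.8]]").replace("[[211,275],[317.5,275]]","[[212.5,260],[315.5,260]]")
i=s.index("print('head'")
s=s[:i]+"""s=onz(Pw,[[470.6,232.3],[438.6,253.5],[457.4,280],[488.6,260]],18);print('sled',s.mean(0))
print('thick',onz(Pw,[[398.3,143.7]],53),'slim collar',onz(Pw,[[389.5,198]],31))
e=s[2:].mean(0)-s[:2].mean(0);print('sled yaw',np.degrees(np.arctan2(e[1],e[0])),np.linalg.norm(e))
delta([453.5,311.5,120],144)
"""
open('fit2.py','w').write(s)
E
python3 fit2.py
```

```text
[392.84157853 218.41526097  -0.62811509   0.57010067  -1.33920848
  62.04887635  60.82624708] [-35.98834391  32.66436257]
[[-0.1 -0. ]
 [-0.2 -0.4]
 [-0.7 -0.4]
 [-0.9  0.3]
 [-0.1  0. ]
 [-0.2  0. ]
 [-0.7  0.1]
 [-0.4 -0.2]
 [-1.4 -0.3]
 [-0.9  0.3]
 [ 0.2  0.3]
 [-0.1  0.1]
 [-0.4 -0.1]
 [ 0.7  0.1]
 [-0.4 -0. ]]
hole [412.  204.5  87.4]
sled [558.70669942 344.06271853  18.        ]
thick [[412.43516739 342.71801408  53.        ]] slim collar [[454.96159624 312.18932785  31.        ]]
sled yaw 2.143179392321162 39.097551639733524
from [429.4 252.4 219.8] yaw 144.81 shift [14.4 62.1 99.8] turn 0.81
```

Request:
play_rows(moves=[0,14.5,62,100,0.8,0,14.5,62,100,0.8,0,14.5,62,100,0.8,0,14.5,62,100,0.8,0,14.5,62,100,0.8,0,14.5,62,100,0.8])

```text
time: 2.68
tool_pos: [453.8, 311.0, 120.5]
tcp_rot: [3.141, 0.0, 2.513]
contact_force: [1.0, -0.0, 0.9]
grip_width: 91.9
```

Run:
```python
from h import *
im,P,o=cap('wrist','w3.png'); print(o['tool_pos'],o['tcp_rot'],o['dq'].round(4))
print(proj(P,[[454,311.5,63],[454,311.5,31],[412,204.5,87.4]]))
delta([454,311.5,69],144)
```

```text
[453.75192955 311.03604787 120.5257783 ] [3.14107364e+00 4.24421021e-04 2.51311217e+00] [-0.0106 -0.0349 -0.0058  0.0004 -0.004  -0.0002]
[[325.6179743  263.37267774]
 [325.29210257 245.4904245 ]
 [131.6974215  326.69903881]]
from [454.1 311.  121.3] yaw 143.96 shift [ 0.4  0.3 52.3] turn -0.04
```

View pics/w3.png

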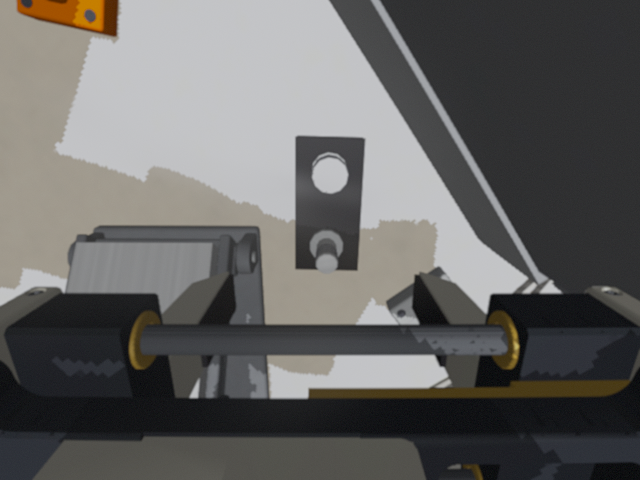

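Request:
play_rows(moves=[140,0,0,0,0,140,0,0,0,0,140,0,0,0,0,140,0,0,20,0,140,0,0,36,0,140,0,0,52,0,140,0,0,52,0,140,0,0,52,0])

```text
time: 3.4
tool_pos: [453.4, 310.8, 67.8]
tcp_rot: [-3.141, -0.0, 2.513]
contact_force: [-0.3, -0.1, -0.4]
grip_width: 44.1
```

Run:
```python
from h import *
im,P,o=cap('wrist','w4.png'); print(o['tool_pos'],o['tcp_rot'][2])
```

```text
[453.37266092 310.8174527   67.82315801] 2.5125152243720947
```

View pics/w4.png

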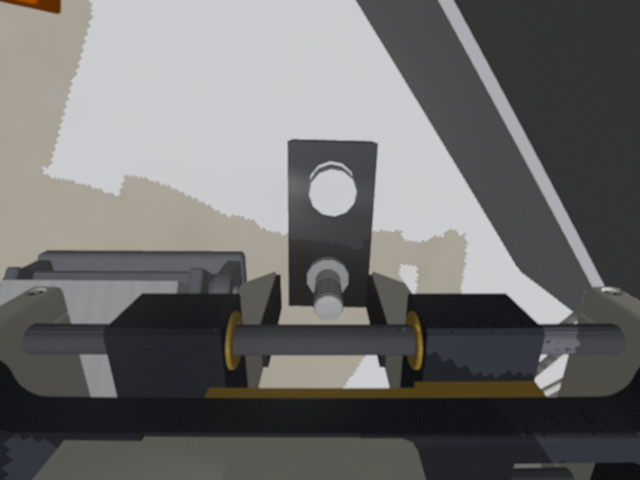

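Request:
play_rows(moves=[255,0,0,0,0,255,0,0,0,0,255,0,0,0,0,255,0,0,0,0,255,0,0,0,0,255,0,0,0,0,255,0,0,0,0])

```text
time: 4.03
tool_pos: [453.7, 311.2, 68.0]
tcp_rot: [3.141, 0.0, 2.513]
contact_force: [-0.3, 0.9, 1.8]
grip_width: 13.0
```

Request:
play_rows(moves=[255,0,0,-40,0,255,0,0,-80,0,255,0,0,-115,0,255,0,0,-115,0,255,0,0,-115,0,255,0,0,-115,0])

```text
time: 4.53
tool_pos: [452.9, 310.8, 181.9]
tcp_rot: [-3.14, -0.001, 2.513]
contact_force: [-0.5, -0.4, -1.2]
grip_width: 13.1
```

Run:
```python
from h import *
im,P,o=cap('wrist','w5.png'); print(o['tool_pos'],o['tcp_rot'][2],o['contact_force'])
crop(im,240,170,400,290,5,'c5.png')
delta([412,204.5,155],144)
```

```text
[452.9055399  310.79218256 181.877509  ] 2.512821866290841 [-0.51079338 -0.41794961 -1.21252627]
from [452.6 310.6 181.2] yaw 143.97 shift [ -29.6 -109.7   26.5] turn -0.03
```

View pics/w5.png

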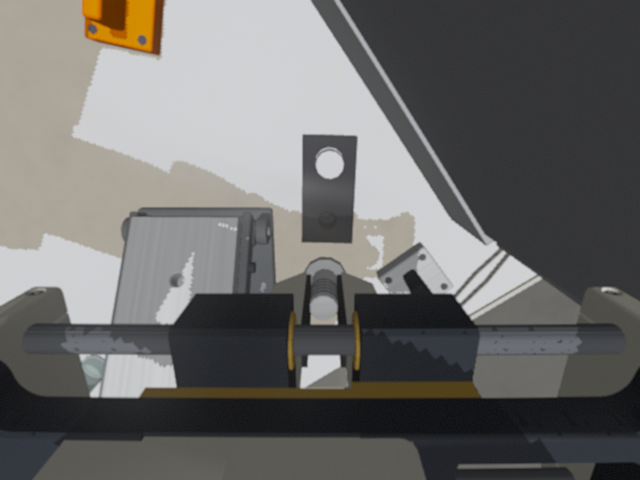

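Request:
play_rows(moves=[255,-10,-37,9,0,255,-20,-74,18,0,255,-29.6,-109.7,26.5,0,255,-29.6,-109.7,26.5,0,255,-29.6,-109.7,26.5,0,255,-29.6,-109.7,26.5,0,255,-29.6,-109.7,26.5,0])

```text
time: 5.17
tool_pos: [413.4, 205.6, 155.9]
tcp_rot: [3.141, -0.0, 2.513]
contact_force: [0.4, -0.0, 0.3]
grip_width: 13.3
```

Run:
```python
from h import *
im,P,o=cap('wrist','w6.png'); print(o['tool_pos'],o['tcp_rot'][2],o['contact_force'])
crop(im,240,190,400,310,5,'c6.png')
delta([412,204.5,155],144)
im,_,_=cap('scene','s6.png');crop(im,280,100,440,220,5,'cs6.png')
```

```text
[413.43822233 205.59551295 155.88919665] 2.5132084532263463 [ 0.37000586 -0.01191444  0.28926375]
from [413.4 205.7 156. ] yaw 144.02 shift [ 0.5 -1.8  1. ] turn 0.02
```

View pics/c6.png

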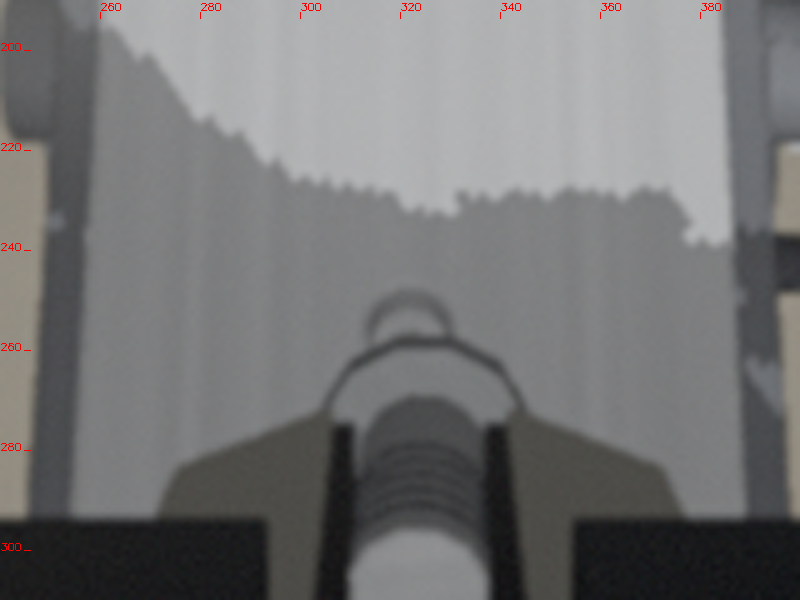

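View pics/cs6.png

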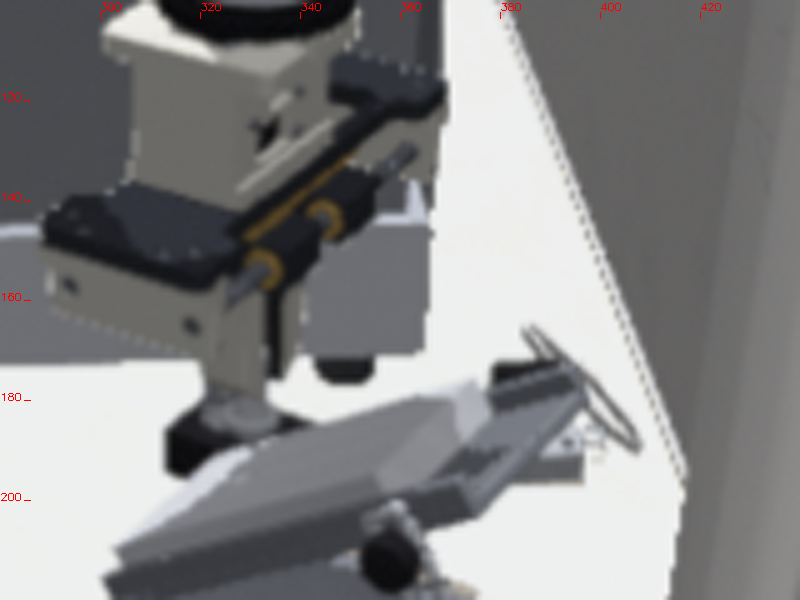

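Run:
```python
from h import *
c=bot.capture('wrist');o=bot.get_obs();o['tool_pos']=np.array([413.438,205.596,155.889]);o['tcp_rot']=np.array([3.1411,0,2.5132]);P=params(c,o)
p=np.load('bed.npy');Rm,org=bedT(p);h=p[4]+49
q=lambda B:proj(P,np.atleast_2d(B)@Rm.T+org)
print(h,'outer',q([h-6.25,0,30.5]),q([h,6.25,30.5]),q([h,-6.25,30.5]),'inner',q([h-5.25,0,30.5]))
for s in ([h-3,0,30.5],[h+3,0,30.5]):print(q(s))
print(q([p[4]+15,-42,30.5]),q([p[4]+15,42,30.5]))
print(Rm@[1,0,0],Rm@[0,0,1])
```

```text
47.66079152473686 outer [[321.99616641 246.55509752]] [[331.7227784  256.04987912]] [[312.26871918 256.06846222]] inner [[321.99613242 248.06649219]]
[[321.99605916 251.48006038]]
[[321.99588609 260.67116438]]
[[259.18788204 206.05188197]] [[384.78858581 205.94785303]]
[ 0.68116889 -0.49468648  0.5397168 ] [-0.4367046   0.31714874  0.84184664]
```

Request:
play_rows(moves=[255,-0.8,-2.3,4,0,255,-0.8,-2.3,8,0,255,-0.8,-2.3,12,0,255,-0.8,-2.3,14,0,255,-0.8,-2.3,14,0])

```text
time: 5.73
tool_pos: [411.8, 202.9, 141.7]
tcp_rot: [-3.141, -0.001, 2.513]
contact_force: [-1.0, 2.5, -0.9]
grip_width: 13.0
```

Request:
play_rows(moves=[255,0,0,1,0,255,0,0,2,0,255,0,0,3,0,255,0,0,3,0])

```text
time: 6.07
tool_pos: [411.8, 203.0, 139.3]
tcp_rot: [3.141, -0.001, 2.513]
contact_force: [-2.8, 4.0, 0.5]
grip_width: 13.1
```

Run:
```python
from h import *
im,P,o=cap('wrist','w7.png'); print(o['tool_pos'],o['tcp_rot'],o['contact_force'])
crop(im,240,190,400,310,5,'c7.png')
```

```text
[411.83458411 203.03135964 139.27981973] [ 3.14128739e+00 -1.02478195e-03  2.51252015e+00] [-2.81235304  4.04098104  0.46158415]
```

View pics/c7.png

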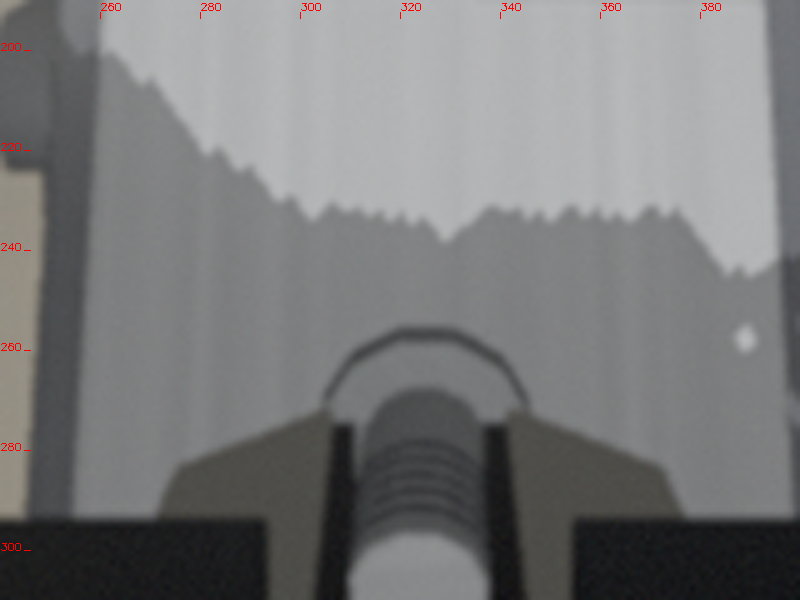

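Request:
play_rows(moves=[255,2.8,0.2,0.6,0,255,5.6,0.3,1.2,0,255,8.5,0.4,2,0,255,11.3,0.5,3.5,0,255,14.1,0.5,5,0,255,14.1,0.5,5,0])

```text
time: 6.62
tool_pos: [403.1, 211.4, 135.5]
tcp_rot: [3.138, 0.005, 2.513]
contact_force: [4.2, -3.0, 6.8]
grip_width: 13.0
```

Run:
```python
from h import *
im,P,o=cap('wrist','w8.png'); print(o['tool_pos'],o['tcp_rot'],o['contact_force'],o['moment'])
crop(im,240,190,400,310,5,'c8.png')
im,_,_=cap('scene','s8.png');crop(im,290,130,390,205,8,'cs8.png')
```

```text
[403.08354652 211.42005827 135.4727178 ] [3.138047  0.0046383 2.5134687] [ 4.15849044 -3.02622168  6.83631394] [-0.72529539 -0.83668085 -0.02247061]
```

View pics/c8.png

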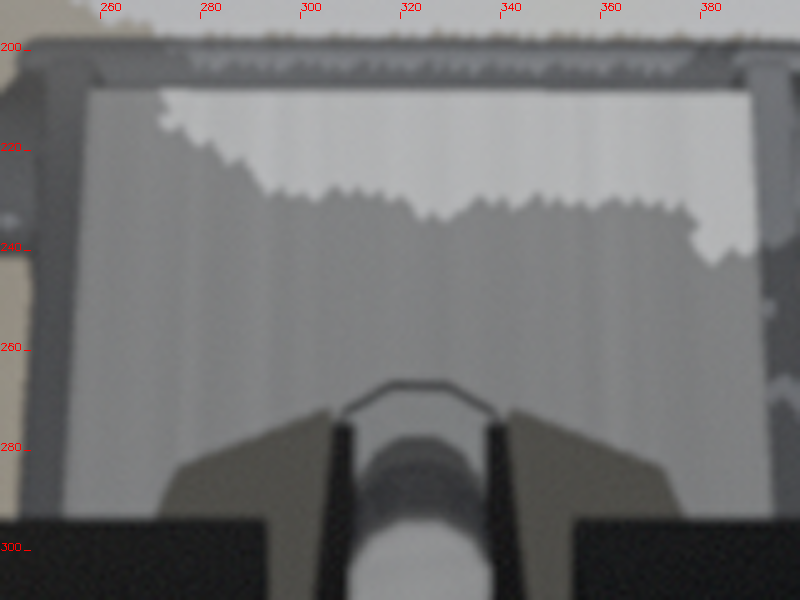

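View pics/cs8.png

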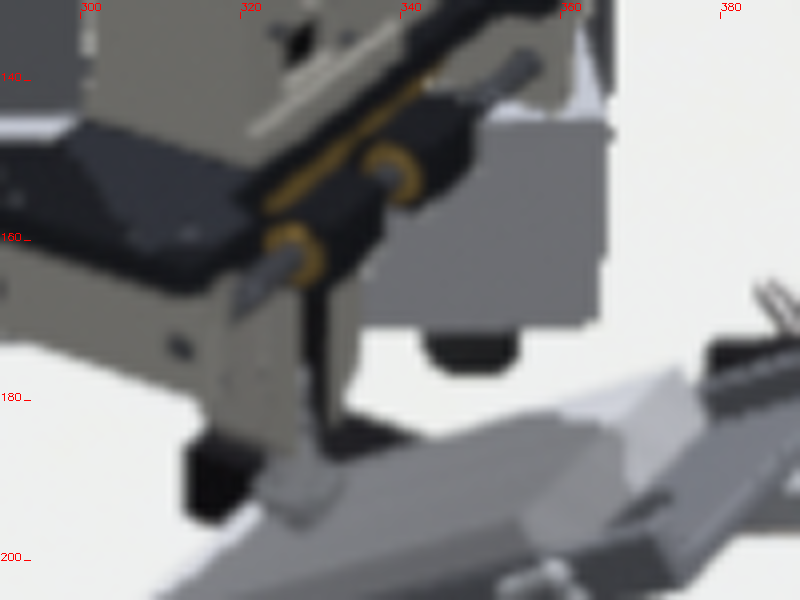

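Request:
play_rows(moves=[255,2.5,0,2,0,255,5.3,0,4,0,255,6.5,0,4.5,0,255,5.5,0,6,0,255,4.5,0,7.5,0,255,3.5,0,9,0,255,3,0,9.5,0])

```text
time: 7.3
tool_pos: [400.2, 213.8, 126.4]
tcp_rot: [3.138, 0.003, 2.513]
contact_force: [-4.0, 2.3, 18.1]
grip_width: 12.9
```

Run:
```python
from h import *
im,P,o=cap('wrist','w9.png'); print(o['tool_pos'],o['tcp_rot'],o['contact_force'],o['moment'])
crop(im,240,190,400,310,5,'c9.png')
im,_,_=cap('scene','s9.png');crop(im,290,130,390,205,8,'cs9.png')
```

```text
[400.19168164 213.76287263 126.43717201] [3.13758265e+00 2.53254029e-03 2.51259117e+00] [-4.04285369  2.33169046 18.09316155] [0.25515314 0.4077833  0.05295854]
```

View pics/c9.png

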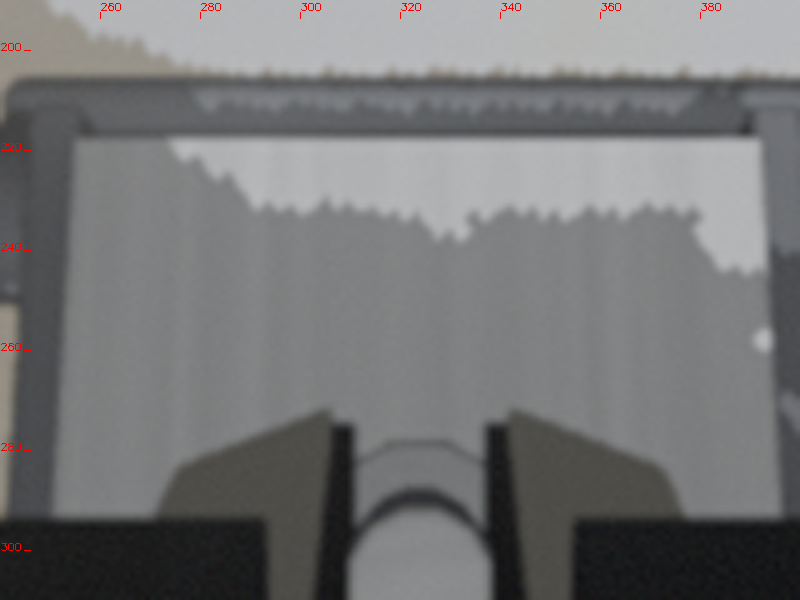

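View pics/cs9.png

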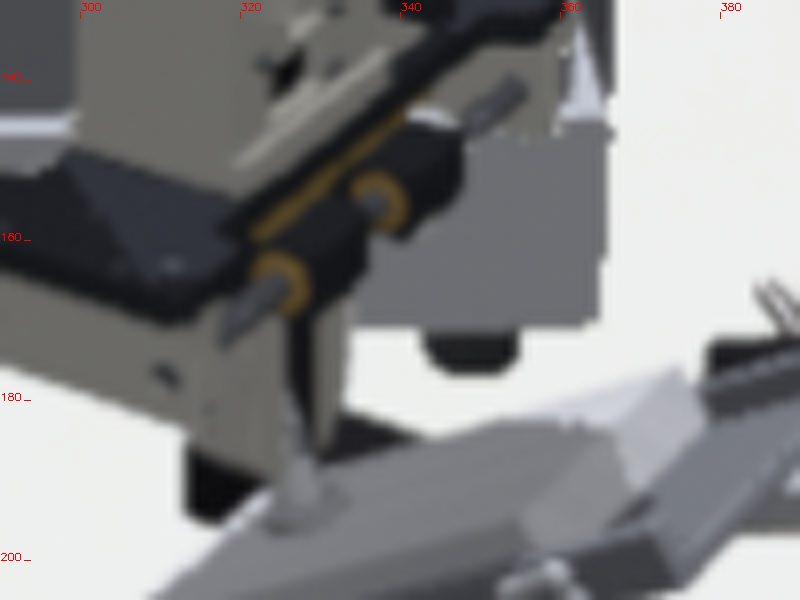

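Request:
play_rows(moves=[255,-0.5,0,0.8,0,255,-1,0,1.7,0,255,-1,0,1.7,0,255,-1,0,1.7,0])

```text
time: 7.73
tool_pos: [399.9, 213.9, 124.9]
tcp_rot: [3.138, 0.001, 2.513]
contact_force: [-6.4, 4.7, 18.1]
grip_width: 13.4
```

Run:
```python
from h import *
im,P,o=cap('wrist','w10.png'); print(o['tool_pos'],o['tcp_rot'],o['contact_force'],o['moment'])
```

```text
[399.88484762 213.89021396 124.88712801] [3.13778813e+00 5.71368905e-04 2.51264717e+00] [-6.38063226  4.71522676 18.07732396] [ 0.69290381  0.81664542 -0.03558058]
```

Request:
play_rows(moves=[150,0,0,0,0,150,0,0,0,0,150,0,0,0,0,150,10,0,-17,0,150,15,0,-40,0,150,20,0,-70,0,150,20,0,-70,0,150,20,0,-70,0])

```text
time: 8.45
tool_pos: [383.9, 224.6, 194.0]
tcp_rot: [3.139, 0.002, 2.513]
contact_force: [0.3, -0.2, 0.1]
grip_width: 37.9
```

Run:
```python
from h import *
import time
bot.capture('top')
im,P,o=cap('wrist','w11.png'); print(o['tool_pos'],o['tcp_rot'],o['contact_force'])
crop(im,220,190,420,340,4,'c11.png')
im,_,_=cap('scene','s11.png');crop(im,290,130,390,205,8,'cs11.png')
p=np.load('bed.npy');Rm,org=bedT(p);h=p[4]+49
q=lambda B:proj(P,np.atleast_2d(B)@Rm.T+org).round(1).tolist()
print('head top',q([h,0,67.5]),'collar low edge',q([h-12,0,35.5]),q([h-12,0,30.5]),'sides',q([h,12,35.5]),q([h,-12,35.5]), 'head sides',q([[h,7,67.5],[h,-7,67.5],[h-7,0,67.5],[h+7,0,67.5]]))
```

```text
[383.33230885 224.19562806 192.92365492] [3.14123931e+00 4.30548247e-04 2.51291588e+00] [-0.36384253 -0.77758525  0.03360724]
head top [[326.0, 274.0]] collar low edge [[325.6, 264.2]] [[325.6, 265.3]] sides [[341.4, 279.8]] [[310.0, 279.8]] head sides [[336.4, 273.9], [315.6, 274.0], [326.0, 263.7], [326.0, 284.4]]
```

View pics/c11.png

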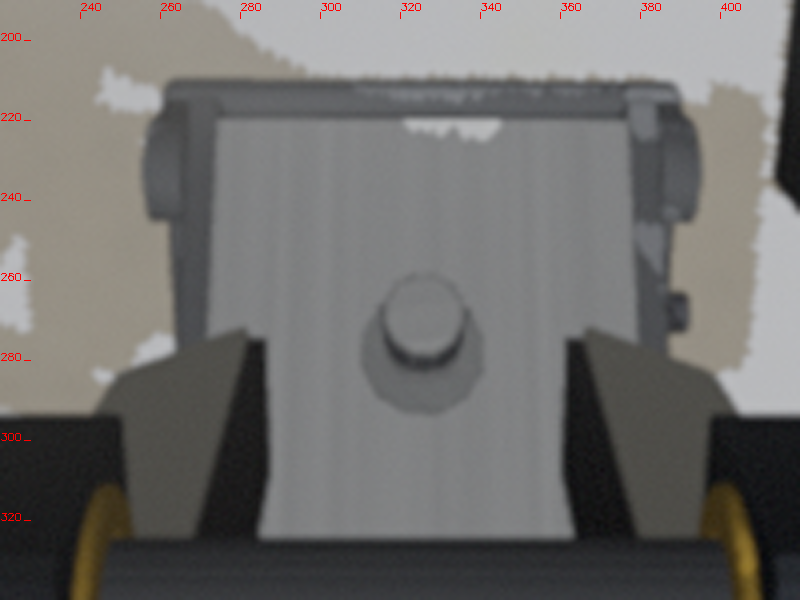

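View pics/cs11.png

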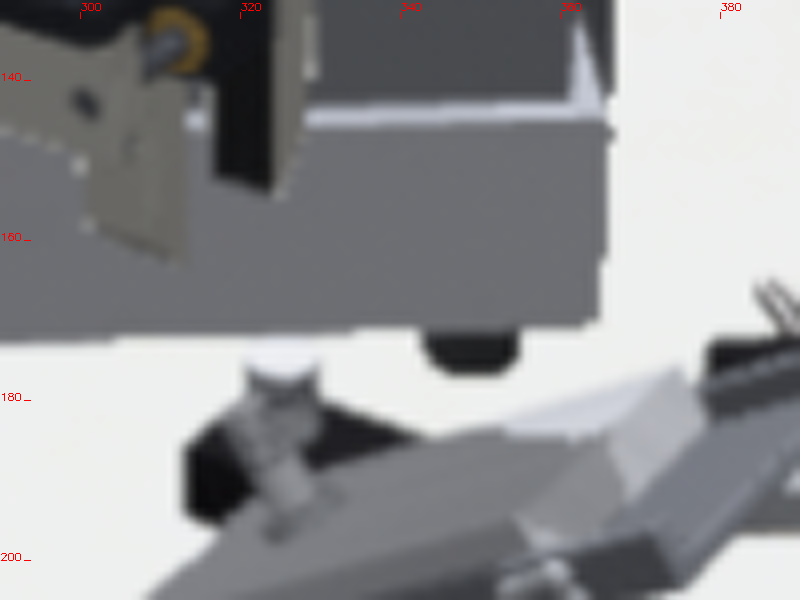

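```bash
cat > pinfit.py <<'E'
from h import *
from scipy.optimize import least_squares
p=np.load('bed.npy');Rm,org=bedT(p);h=p[4]+49
th=np.linspace(0,2*np.pi,73)
def model(P,s,n,phi,y=0):
    # collar underside centre at bed (h+s, y, 30.5+n); phi = tilt of head downhill beyond normal
    a=np.array([-np.sin(phi),0,np.cos(phi)]);e=np.array([np.cos(phi),0,np.sin(phi)]);c=np.array([h+s,y,30.5+n])
    def circ(z,r):
        B=c+a*z+r*(np.outer(np.cos(th),e)+np.outer(np.sin(th),[0,1,0]));return proj(P,B@Rm.T+org)
    return circ(37,7),circ(5,12),circ(0,12)
E
python3 - <<'E'
from pinfit import *
c=bot.capture('wrist');o=bot.get_obs();o['tool_pos']=np.array([383.332,224.196,192.924]);o['tcp_rot']=np.array([3.14124,.00043,2.51292]);P=params(c,o)
for s,n,d in [(0,0,0),(0,0,6),(0,2,6),(1,0,8),(0,1,8),(0,0,-6),(0,3,0)]:
    t,c5,c0=model(P,s,n,np.radians(d))
    print(s,n,d,'top ctr',t.mean(0).round(1),'r',(np.ptp(t[:,0])/2).round(1),'collar x',c5[:,0].min().round(1),c5[:,0].max().round(1),'uphill row',c5[:,1].max().round(1),c0[:,1].max().round(1))
# plate lower corners check
print(proj(P,np.array([[p[4],-42,30.5],[p[4],42,30.5]])@Rm.T+org))
im=cv2.imread('pics/w11.png')
crop(im,295,245,355,300,12,'c11b.png')
E
```

```text
0 0 0 top ctr [326.  274.1] r 10.4 collar x 310.0 341.4 uphill row 295.7 296.2
0 0 6 top ctr [326.  268.5] r 10.4 collar x 310.0 341.4 uphill row 294.8 296.0
0 2 6 top ctr [326. 268.] r 10.4 collar x 309.9 341.5 uphill row 294.6 295.8
1 0 8 top ctr [326.  268.1] r 10.3 collar x 310.0 341.4 uphill row 295.8 297.2
0 1 8 top ctr [326.  266.4] r 10.4 collar x 309.9 341.5 uphill row 294.3 295.8
0 0 -6 top ctr [326.  279.9] r 10.4 collar x 310.0 341.4 uphill row 296.5 296.2
0 3 0 top ctr [326.  273.5] r 10.5 collar x 309.8 341.6 uphill row 295.4 295.9
[[273.92991031 220.30043523]
 [377.00545343 220.18870427]]
```

View pics/c11b.png

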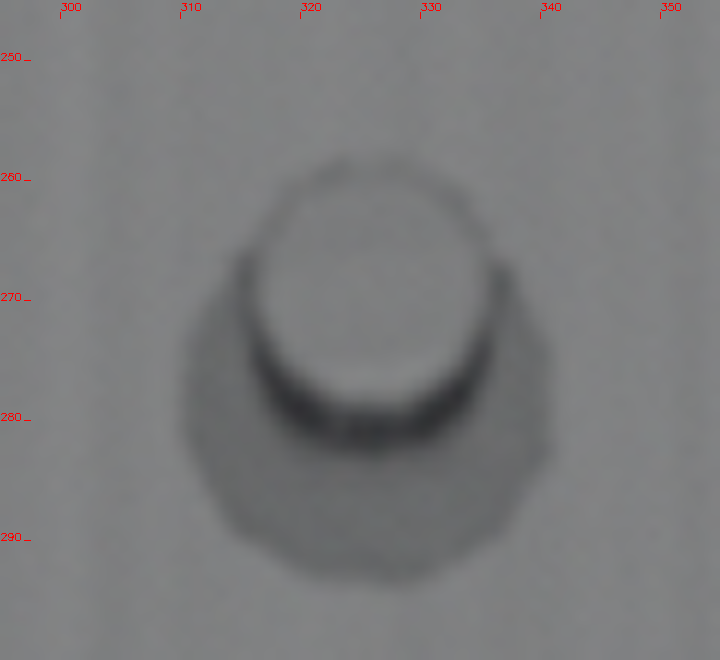

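Run:
```python
from h import *
c=bot.capture('wrist');o=bot.get_obs();o['tool_pos']=np.array([429.013,252.99,219.98]);o['tcp_rot']=np.array([3.14114,.00017,2.52857]);P=params(c,o)
for z in (0,10,20,30,60,70,80,90):print(z,onz(P,[[499,197],[541,214.5],[556,208]],z).round().tolist())
_,Pt,_=cap('top')
for z in (0,30):print(onz(Pt,[[265,155],[245,145],[290,145],[200,140],[262,155],[197,152],[150,160]],z).round().tolist())
```

```text
0 [[530.0, 410.0, 0.0], [574.0, 439.0, 0.0], [577.0, 455.0, 0.0]]
10 [[525.0, 407.0, 10.0], [568.0, 435.0, 10.0], [571.0, 451.0, 10.0]]
20 [[521.0, 403.0, 20.0], [562.0, 431.0, 20.0], [565.0, 446.0, 20.0]]
30 [[516.0, 400.0, 30.0], [556.0, 427.0, 30.0], [559.0, 442.0, 30.0]]
60 [[502.0, 391.0, 60.0], [538.0, 415.0, 60.0], [540.0, 429.0, 60.0]]
70 [[497.0, 388.0, 70.0], [532.0, 411.0, 70.0], [534.0, 424.0, 70.0]]
80 [[492.0, 385.0, 80.0], [526.0, 407.0, 80.0], [528.0, 420.0, 80.0]]
90 [[487.0, 382.0, 90.0], [520.0, 403.0, 90.0], [522.0, 416.0, 90.0]]
[[605.0, 190.0, 0.0], [628.0, 238.0, 0.0], [631.0, 133.0, 0.0], [638.0, 344.0, 0.0], [605.0, 196.0, 0.0], [608.0, 348.0, 0.0], [586.0, 458.0, 0.0]]
[[592.0, 185.0, 30.0], [615.0, 232.0, 30.0], [618.0, 131.0, 30.0], [625.0, 335.0, 30.0], [592.0, 192.0, 30.0], [596.0, 339.0, 30.0], [574.0, 445.0, 30.0]]
```

Run:
```python
from h import *
delta([564.5,344.4,190],180)
```

```text
from [383. 224. 192.] yaw 143.95 shift [-75.9 204.2   1.6] turn -36.05
```

Request:
play_rows(moves=[150,-13,34,0,-6,150,-26,68,0,-12,150,-39,102,0,-18,150,-52,136,0,-24,150,-65,170,0,-30,150,-76,204,0,-36,150,-76,204,0,-36,150,-76,204,0,-36])

```text
time: 9.42
tool_pos: [565.2, 344.8, 190.3]
tcp_rot: [-3.14, -0.003, 3.141]
contact_force: [0.5, 0.4, -1.2]
grip_width: 38.1
```

Request:
play_rows(moves=[150,0,0,0,0,150,0,0,0,0])

```text
time: 9.58
tool_pos: [563.9, 343.9, 192.9]
tcp_rot: [-3.141, -0.001, 3.14]
contact_force: [-0.6, -1.4, 0.4]
grip_width: 37.8
```

Run:
```python
from pinfit import *
im,P,o=cap('wrist','w12.png'); print(o['tool_pos'],np.degrees(o['tcp_rot'][2]),o['contact_force'])
im,Pt,_=cap('top','t12.png');crop(im,215,170,295,230,10,'ct12.png')
im,Ps,_=cap('scene','s12.png');crop(im,295,160,375,220,10,'cs12.png')
for n,Q in (('top',Pt),('scene',Ps)):
  for d in (0,6):
    t,c5,c0=model(Q,0,0,np.radians(d));print(n,d,t.mean(0).round(1),c5.mean(0).round(1))
delta([564.5,344.4,90],180)
```

```text
[563.88559333 343.91656407 192.86833526] 179.9146995728056 [-0.57800998 -1.44475231  0.43300253]
top 0 [237.3 232.1] [245.3 228.4]
top 6 [236.5 233.6] [245.2 228.6]
scene 0 [319.9 180.1] [326.8 193.3]
scene 6 [318.6 180.6] [326.6 193.3]
from [564.3 344.1 193.9] yaw 179.93 shift [-1.000e-01  3.000e-01  1.039e+02] turn -0.07
```

View pics/w12.png

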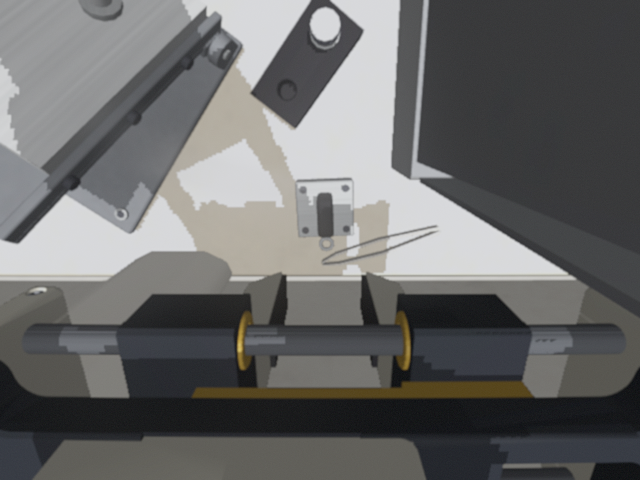

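View pics/ct12.png

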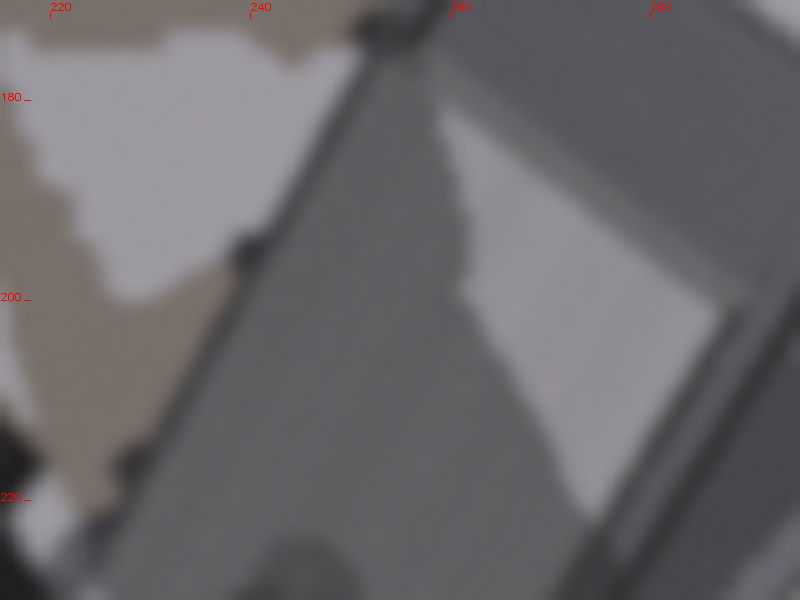

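View pics/cs12.png

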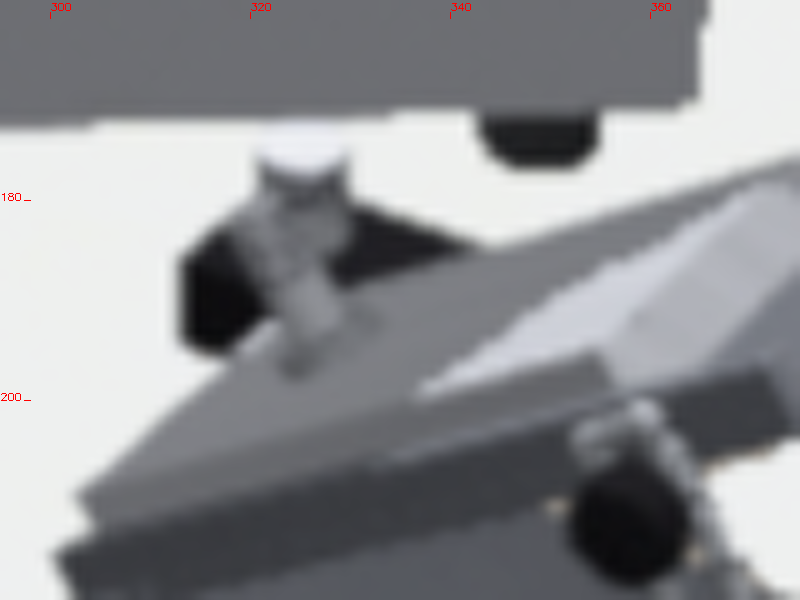

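Run:
```python
from pinfit import *
im=cv2.imread('pics/t12.png');im=cv2.convertScaleAbs(im,alpha=2.2,beta=-60)
_,Pt,_=cap('top')
a=cv2.resize(im[210:255,215:275],None,fx=13,fy=13,interpolation=cv2.INTER_CUBIC)
for d,col in ((0,(0,255,0)),(6,(0,0,255))):
  for c in model(Pt,0,0,np.radians(d)):
    cv2.polylines(a,[((c-[215,210]+.5)*13).astype(int)],True,col,1)
cv2.imwrite('pics/ct12b.png',a)
im=cv2.imread('pics/s12.png');im=cv2.convertScaleAbs(im,alpha=1.8,beta=-60)
_,Ps,_=cap('scene')
b=cv2.resize(im[165:210,295:355],None,fx=13,fy=13,interpolation=cv2.INTER_CUBIC);b0=b.copy()
for d,col in ((0,(0,255,0)),(6,(0,0,255))):
  for c in model(Ps,0,0,np.radians(d)):
    cv2.polylines(b,[((c-[295,165]+.5)*13).astype(int)],True,col,1)
cv2.imwrite('pics/cs12b.png',b);cv2.imwrite('pics/cs12c.png',b0)
```

View pics/ct12b.png

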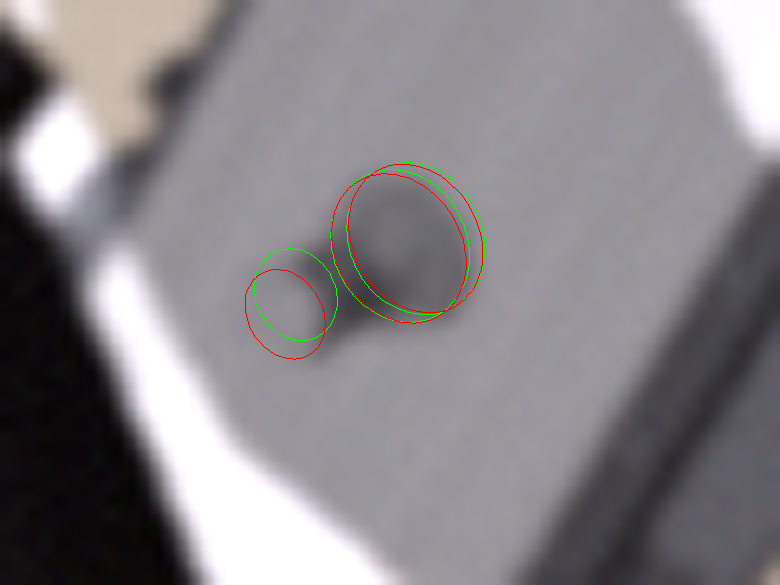

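View pics/cs12b.png

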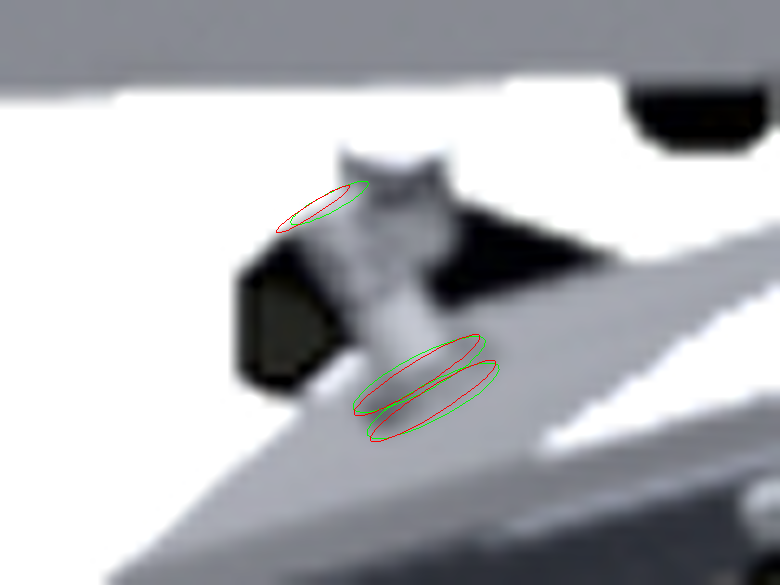

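View pics/cs12c.png

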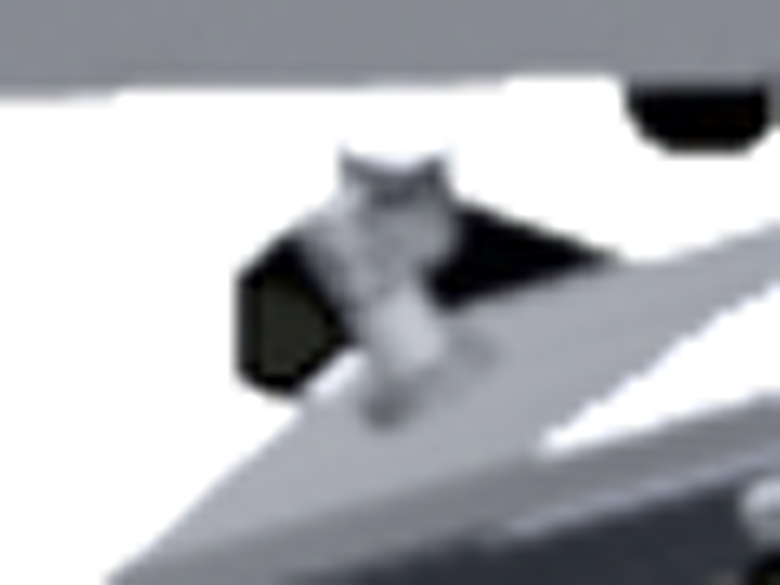

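Request:
play_rows(moves=[150,14,-33,-13,6,150,28,-66,-26,12,150,42,-99,-39,18,150,56,-132,-52,24,150,66,-165,-65,30,150,74,-194,-76,36,150,74,-194,-76,36,150,74,-194,-76,36])

```text
time: 10.5
tool_pos: [490.7, 149.4, 270.5]
tcp_rot: [3.139, 0.002, 2.51]
contact_force: [-0.7, 0.2, -0.6]
grip_width: 38.0
```

Request:
play_rows(moves=[150,0,0,0,0,150,0,0,0,0,150,0,0,0,0])

```text
time: 10.75
tool_pos: [490.6, 151.5, 268.4]
tcp_rot: [-3.141, -0.001, 2.515]
contact_force: [-0.5, -0.2, -0.2]
grip_width: 37.9
```

Run:
```python
from h import *
im,P,o=cap('wrist','w13.png'); print(o['tool_pos'].tolist(),o['tcp_rot'].tolist(),o['dq'].round(3))
```

```text
[490.61362211526387, 151.47902140680992, 268.38169267291386] [-3.1410751170841955, -0.0009279113328843902, 2.5145608126157226] [ 0.001  0.003 -0.001  0.     0.001  0.   ]
```

View pics/w13.png

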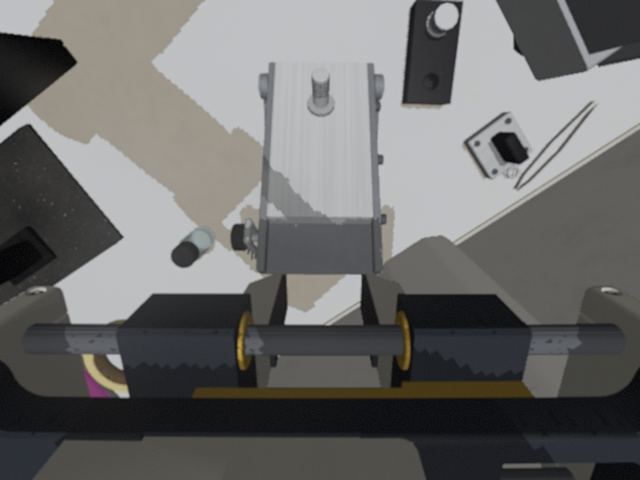

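Excellent view of the whole plate and pin.

Run:
```python
from h import *
im=cv2.imread('pics/w13.png')
crop(im,255,50,395,155,5.7,'d1.png');crop(im,255,180,395,280,5.7,'d2.png');crop(im,295,55,345,120,9,'d3.png')
```

```text
(no output)
```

View pics/d1.png

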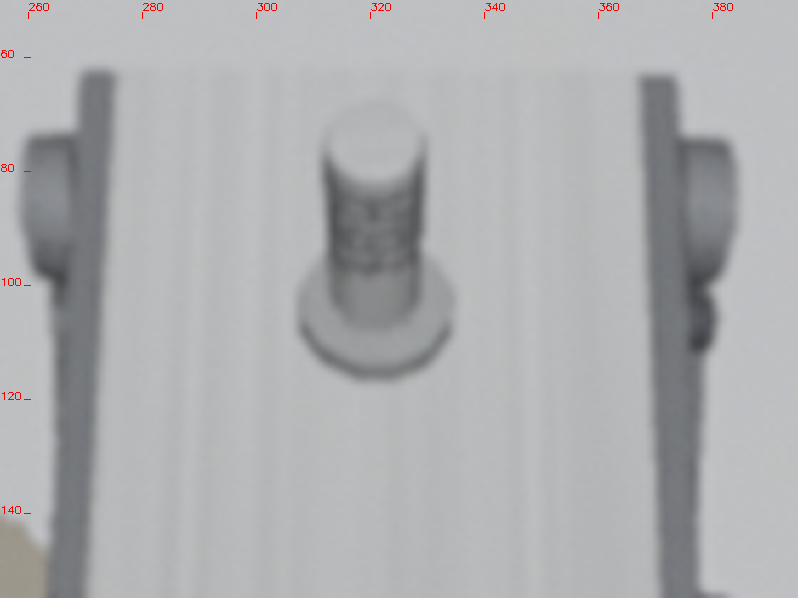

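View pics/d2.png

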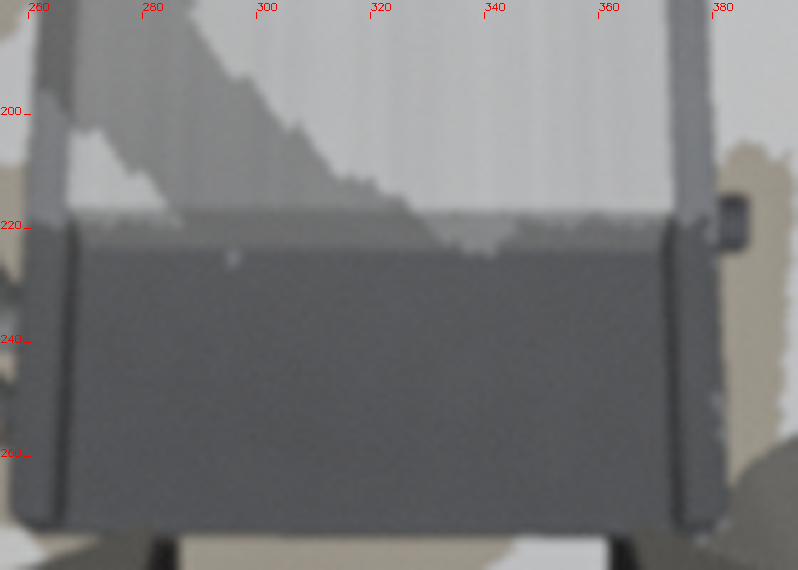

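View pics/d3.png

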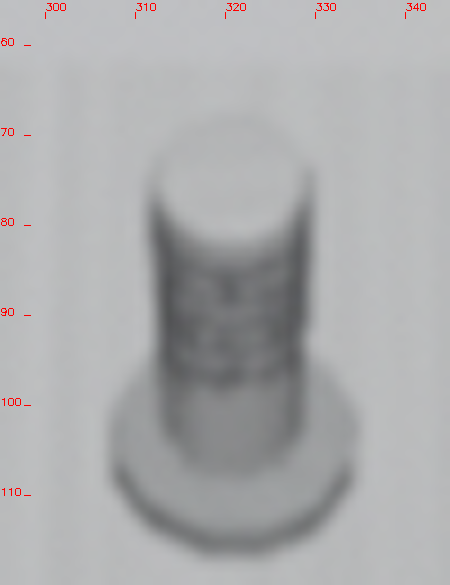

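```bash
cat > fit3.py <<'E'
import pinfit
from pinfit import *
c=bot.capture('wrist')
def mk(t,r):return params(c,dict(tool_pos=np.array(t),tcp_rot=np.array(r)))
P2=mk([429.013,252.99,219.98],[3.14114,.00017,2.52857])
P6=mk([413.438,205.596,155.889],[3.1411,0,2.5132])
P11=mk([383.332,224.196,192.924],[3.14124,.00043,2.51292])
P13=mk([490.6136,151.479,268.3817],[-3.141075,-.000928,2.51456])
C=lambda a:np.array([[a,-42,30.5],[a,42,30.5],[a+150,-42,30.5],[a+150,42,30.5],[a+49,0,30.5]])
def f(p):
    Rm,o=bedT(p);q=C(p[4])@Rm.T+o
    r=[(proj(P13,q[:4])-[[275,62.4],[367,62.6],[267,217],[372.7,217]]).ravel(),
       (proj(P2,q[[0,1,4]])-[[220,188],[316.5,189.5],[265.5,243.8]]).ravel(),
       (proj(P11,q[:2])-[[273.5,219.5],[376,219.5]]).ravel()]
    return np.concatenate(r)
r=least_squares(f,np.load('bed.npy'),loss='soft_l1');print(r.x,np.degrees(r.x[2:4]));print(f(r.x).reshape(-1,2).round(1))
pb=r.x;np.save('bed3.npy',pb)
pinfit.Rm,pinfit.org=bedT(pb);pinfit.h=pb[4]+49
def g(x):
    s,n,phi,y=x
    r=[]
    t,c5,c0=model(P13,s,n,phi,y)
    r+=[t[:,1].min()-68.2,t[:,1].max()-82.3,t[:,0].mean()-320.3,c5[:,1].max()-113.3,c0[:,1].max()-116.7,c5[:,0].mean()-320.7]
    t,c5,c0=model(P11,s,n,phi,y)
    r+=[t[:,1].min()-258.3,t[:,1].max()-278.5,t[:,0].mean()-326,max(c5[:,1].max(),c0[:,1].max())-293.7,c5[:,0].mean()-325.5]
    return r
q=least_squares(g,[0,0,0,0],x_scale=[1,1,.1,1]);print('s,n,phi,y',q.x[:2],np.degrees(q.x[2]),q.x[3],np.round(q.fun,1))
J=q.jac;print('sd',np.sqrt(np.diag(np.linalg.inv(J.T@J)))*.7)
for n in (0,2):
  for d in (0,3,6):print(n,d,np.round(g([q.x[0],n,np.radians(d),q.x[3]]),1))
E
python3 fit3.py
```

```text
[394.85637423 216.62140758  -0.62913471   0.58577043  -3.91292221] [-36.04676376  33.56217369]
[[-0.  -0.2]
 [-0.7 -0.2]
 [ 0.1  0. ]
 [ 0.1  0.2]
 [ 0.4  0.1]
 [-0.3 -0. ]
 [-0.6 -0.8]
 [ 0.4  0.4]
 [ 0.4  0.4]]
s,n,phi,y [-1.43503818  1.11085516] 1.308101876739244 0.21231305566125558 [-0.7 -0.1  0.1  0.5  0.7 -0.1  0.   0.3 -0.1 -0.5  0.1]
sd [0.50169234 0.68357679 0.01452774 0.26595276]
0 0 [ 1.   1.9  0.1  1.6  1.6 -0.1  1.5  1.8 -0.1 -0.4  0.1]
0 3 [-0.6 -0.5  0.1  0.9  1.2 -0.1 -1.1 -1.1 -0.1 -0.5  0.1]
0 6 [-2.1 -2.8  0.1  0.1  0.7 -0.1 -3.7 -4.1 -0.1 -0.6  0.1]
2 0 [-0.8  0.1  0.   0.2  0.3 -0.1  0.9  1.4 -0.1 -0.6  0.1]
2 3 [-2.5 -2.3  0.1 -0.6 -0.2 -0.1 -1.7 -1.6 -0.1 -0.7  0.1]
2 6 [-4.  -4.6  0.1 -1.3 -0.7 -0.1 -4.3 -4.5 -0.1 -0.9  0.1]
```

Run:
```python
from h import *
delta([383.5,225.5,194],144);delta([391.8,219.8,142]);delta([400,213.8,126])
```

```text
from [490.6 151.3 268.4] yaw 144.06 shift [130.2  -2.8  74.5] turn 0.06
from [490.6 151.3 268.4] yaw 144.06 shift [120.1  -2.5 126.5] turn None
from [490.6 151.3 268.4] yaw 144.06 shift [109.9  -2.5 142.5] turn None
```

Request:
play_rows(moves=[150,33,-0.7,18,0,150,66,-1.4,37,0,150,98,-2,55,0,150,130,-2.5,74.5,0,150,130,-2.5,74.5,0,150,125,-2.5,100,0,150,120,-2.5,126.5,0,150,120,-2.5,126.5,0])

```text
time: 11.52
tool_pos: [390.7, 218.5, 139.1]
tcp_rot: [-3.136, -0.004, 2.514]
contact_force: [-1.4, -1.0, 0.4]
grip_width: 37.9
```

Run:
```python
from h import *
im,P,o=cap('wrist','w14.png')
delta([400,213.8,126],144)
print(o['contact_force'])
```

```text
from [391.4 218.8 141.1] yaw 143.98 shift [-10.    1.1  15. ] turn -0.02
[-1.38677803 -0.95376994  0.40641567]
```

View pics/w14.png

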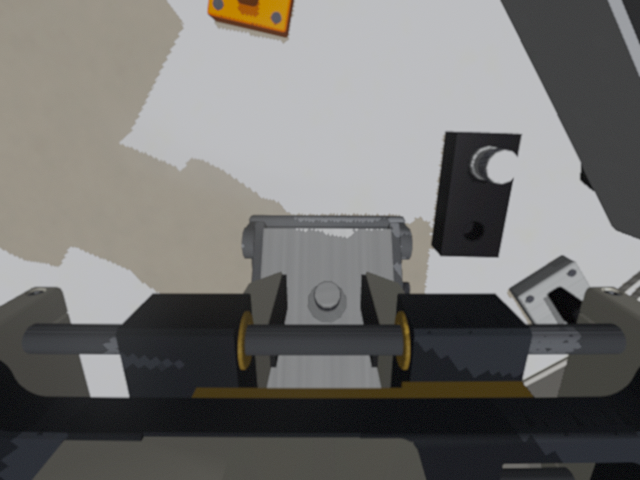

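Request:
play_rows(moves=[150,-5,1,7.5,0,150,-10,1,15,0,150,-10,1,15,0,255,-10,1,15,0,255,-10,1,15,0,255,-10,1,15,0,255,-10,1,15,0,255,-10,1,15,0])

```text
time: 12.23
tool_pos: [400.9, 214.2, 127.9]
tcp_rot: [3.141, 0.0, 2.513]
contact_force: [-0.2, 0.1, 1.2]
grip_width: 12.8
```

Request:
play_rows(moves=[255,-0.7,0,1.1,0,255,-1.4,0,2.2,0,255,-2.2,0,3.3,0,255,-2.2,0,3.3,0])

```text
time: 12.57
tool_pos: [401.3, 213.9, 127.1]
tcp_rot: [3.14, -0.002, 2.513]
contact_force: [-14.8, 2.5, 35.4]
grip_width: 12.8
```

Request:
play_rows(moves=[255,0,0,-1,0,150,1,0,-1.5,0,150,1,0,-1.5,0,150,1,0,-1.5,0,150,8,0,-17,0,150,15,0,-40,0,150,20,0,-66,0,150,20,0,-66,0])

```text
time: 13.23
tool_pos: [388.0, 225.7, 193.9]
tcp_rot: [3.136, 0.004, 2.513]
contact_force: [1.2, -0.4, -0.4]
grip_width: 37.9
```

Request:
play_rows(moves=[150,0,0,0,0,150,0,0,0,0])

```text
time: 13.4
tool_pos: [386.3, 224.4, 189.6]
tcp_rot: [-3.141, -0.0, 2.513]
contact_force: [-0.3, -0.1, 0.2]
grip_width: 37.9
```

Run:
```python
from h import *
im,P,o=cap('wrist','w15.png'); print(o['tool_pos'].tolist(),o['tcp_rot'].tolist(),o['contact_force'])
crop(im,295,225,355,300,8,'e15.png')
delta([564.5,344.4,190],180)
import pinfit
pinfit.p=np.load('bed3.npy');pinfit.Rm,pinfit.org=bedT(pinfit.p);pinfit.h=pinfit.p[4]+49
for n,d in ((0,0),(1.1,1.3),(0,3),(0,6)):
    t,c5,c0=pinfit.model(P,-1.4,n,np.radians(d),.2);print(n,d,'top rows',t[:,1].min().round(1),t[:,1].max().round(1),'collar uphill',max(c5[:,1].max(),c0[:,1].max()).round(1))
```

```text
[386.29089040162063, 224.35703498940373, 189.56176355290373] [-3.140957306812889, -0.0004143350130518808, 2.5127049327695747] [-0.32132018 -0.07610163  0.18871331]
from [386.1 224.2 189.2] yaw 143.96 shift [-73.6 202.1  -1.1] turn -36.04
0 0 top rows 258.7 279.5 collar uphill 292.9
1.1 1.3 top rows 257.2 278.0 collar uphill 292.7
0 3 top rows 256.0 276.5 collar uphill 292.8
0 6 top rows 253.4 273.5 collar uphill 292.6
```

View pics/e15.png

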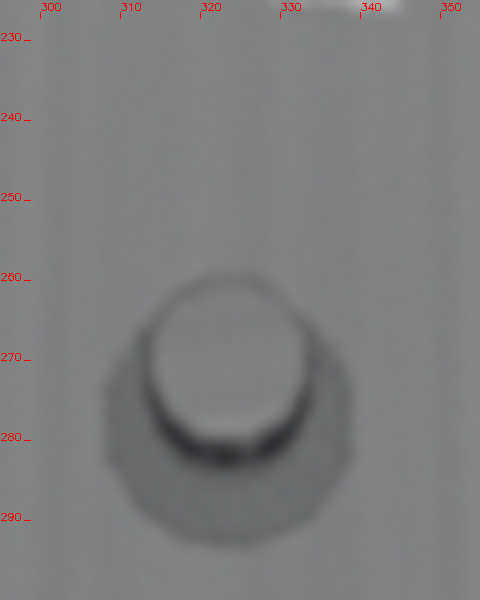

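Request:
play_rows(moves=[150,-13,34,0,-6,150,-26,68,0,-12,150,-38,102,0,-18,150,-50,136,0,-24,150,-62,170,0,-30,150,-73.5,202,-1,-36,150,-73.5,202,-1,-36,150,-73.5,202,-1,-36])

```text
time: 14.12
tool_pos: [565.1, 344.7, 187.9]
tcp_rot: [-3.14, -0.004, 3.14]
contact_force: [-0.4, -0.7, -0.4]
grip_width: 37.8
```

Request:
play_rows(moves=[150,0,0,40,0,150,0,0,80,0,150,0,0,80,0,150,0,0,80,0,150,0,0,80,0])

```text
time: 14.53
tool_pos: [565.2, 344.7, 113.2]
tcp_rot: [3.141, 0.002, 3.14]
contact_force: [0.4, 0.8, 1.5]
grip_width: 37.6
```

Run:
```python
from h import *
im,P,o=cap('wrist','w16.png'); print(o['tool_pos'].tolist(),o['tcp_rot'].tolist(),o['contact_force'])
print(onz(P,[[310,250]],52))
delta([564.5,344.4,58],180)
```

```text
[565.169108454277, 344.6641028483306, 113.18002153269576] [3.1407743020765815, 0.001617477085468444, 3.140329541357399] [0.38403836 0.81352892 1.52252397]
[[557.25182984 335.4663307   52.        ]]
from [565.8 345.  114.1] yaw 179.94 shift [ 1.5 -0.7 56.1] turn -0.06
```

View pics/w16.png

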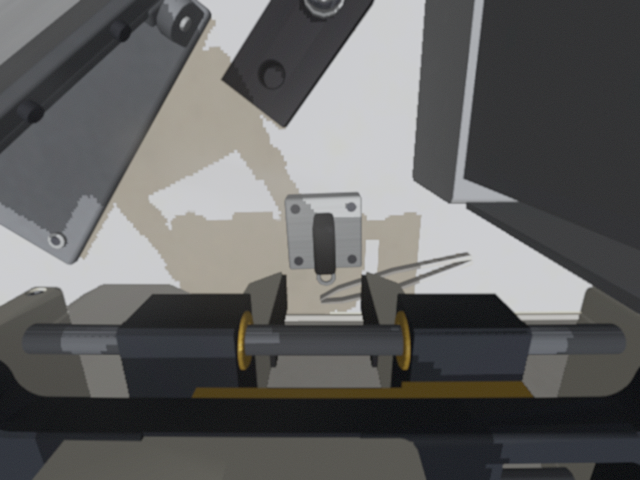

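Run:
```python
from h import *
c=bot.capture('wrist');P=params(c,dict(tool_pos=np.array([565.169,344.664,113.18]),tcp_rot=np.array([3.14077,.0016,3.14033])))
s=onz(P,[[295.5,208.5],[350.5,207.5],[298.5,260.5],[351.5,258.5]],18);print(s.round(1),s.mean(0))
e=s[2:].mean(0)-s[:2].mean(0);print(np.degrees(np.arctan2(e[1],e[0])),np.linalg.norm(e))
m=s.mean(0);delta([m[0]+6,m[1],58],180)
```

```text
[[539.4 324.4  18. ]
 [538.7 362.6  18. ]
 [578.4 325.6  18. ]
 [576.9 364.2  18. ]] [558.3282691 344.1944288  18.       ]
2.036748968770904 38.61090904979933
from [566.  345.1 114.4] yaw 179.95 shift [ 1.9 -1.  56.4] turn -0.05
```

Request:
play_rows(moves=[150,1.8,-0.9,20,-1,150,1.8,-0.9,40,-1,150,1.8,-0.9,56,-1,150,1.8,-0.9,56,-1,255,1.8,-0.9,56,-1,255,1.8,-0.9,56,-1,255,1.8,-0.9,56,-1,255,1.8,-0.9,56,-1])

```text
time: 15.3
tool_pos: [563.8, 344.2, 57.0]
tcp_rot: [3.14, 0.003, -3.125]
contact_force: [0.1, 3.6, 3.8]
grip_width: 15.6
```

Request:
play_rows(moves=[255,0,0,0,0,255,0,0,0,0])

```text
time: 15.47
tool_pos: [563.8, 344.5, 56.8]
tcp_rot: [3.14, 0.003, -3.124]
contact_force: [0.5, 1.7, 6.9]
grip_width: 13.4
```

```bash
cat > place.py <<'E'
from h import *
p=np.load('bed3.npy');Rm,org=bedT(p);th=p[3]
up=np.array([np.cos(p[2]),np.sin(p[2]),0]);uy=Rm[:,1]
ridge=Rm@[p[4]+150,.2,30.5]+org
def tcp_at(u,z,zoff=13.4): return ridge+u*up+np.array([0,0,z+zoff])
def tcp_flat(xs,lift=0,gx=5.5,gz=43.4,zoff=13.4): return Rm@[xs+gx,.2,30.5+gz+lift]+org+np.array([0,0,zoff])
E
python3 - <<'E'
from place import *
print('ridge',ridge)
for u,z in [(-16.5,58),(-16.5,43.4),(-23.8,39.9),(-30.3,35.1),(-36,29.3),(-37.8,27)]:print(tcp_at(u,z).round(1))
print('flat',tcp_flat(124).round(1),tcp_flat(82.7).round(1))
delta(tcp_at(-16.5,60),144)
E
```

```text
ridge [479.76591012 155.0724328  142.17824031]
[466.4 164.8 213.6]
[466.4 164.8 199. ]
[460.5 169.1 195.5]
[455.3 172.9 190.7]
[450.7 176.3 184.9]
[449.2 177.3 182.6]
flat [449.2 177.3 182.6] [421.4 197.6 159.7]
from [563.8 344.5  56.8] yaw -179.02 shift [ 100.  -177.8 -159.4] turn 36.98
```

Request:
play_rows(moves=[255,0,0,-20,0,255,0,0,-50,0,255,0,0,-90,0,255,0,0,-130,0,255,0,0,-165,0,255,0,0,-165,0])

```text
time: 15.97
tool_pos: [565.5, 344.9, 228.7]
tcp_rot: [3.136, 0.012, -3.125]
contact_force: [1.8, 0.7, -1.9]
grip_width: 13.8
```

Run:
```python
from place import *
im,P,o=cap('wrist','w17.png');print(o['contact_force'],o['moment'],o['grip_width'])
delta(tcp_at(-16.5,60),143.95)
```

```text
[ 1.75872587  0.66581927 -1.90948304] [ 0.14087713 -0.15198756 -0.02225315] 13.826933124499105
from [564.4 344.4 224.7] yaw -179.03 shift [ 101.1 -177.9    7.8] turn 37.02
```

View pics/w17.png

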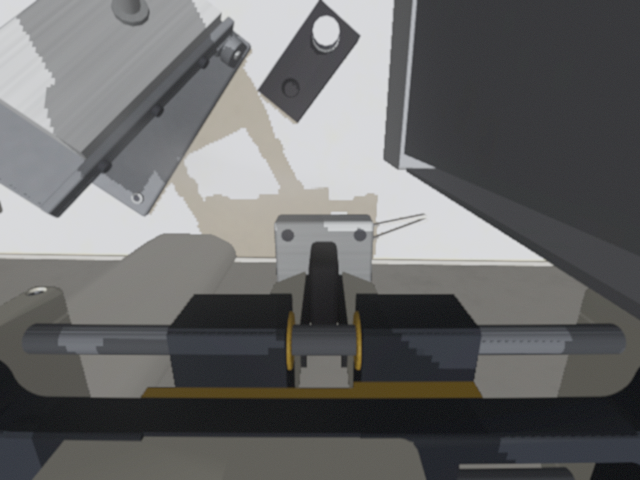

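Request:
play_rows(moves=[255,17,-30,1,6,255,34,-60,2,12,255,51,-90,3,18,255,68,-120,4,24,255,85,-150,5,30,255,101,-178,6,37,255,101,-178,6,37,255,101,-178,6,37])

```text
time: 16.68
tool_pos: [463.4, 162.7, 212.8]
tcp_rot: [-3.139, -0.002, 2.511]
contact_force: [1.1, -0.0, -2.7]
grip_width: 14.1
```

Request:
play_rows(moves=[255,0,0,0,0,255,0,0,0,0,255,0,0,0,0])

```text
time: 16.93
tool_pos: [465.2, 164.8, 213.7]
tcp_rot: [-3.141, -0.001, 2.514]
contact_force: [-0.1, -0.7, -3.1]
grip_width: 13.5
```

Run:
```python
from place import *
im,P,o=cap('wrist','w18.png');print(o['contact_force'],o['moment'],o['grip_width'])
delta(tcp_at(-16.5,43.4),143.95)
e=Rm@np.array([[p[4],-42,30.5],[p[4],42,30.5],[p[4]+150,-42,30.5],[p[4]+150,42,30.5]]).T
print(proj(P,e.T+org).round(1).tolist())
im,P,o=cap('scene','s18.png')
crop(im,290,70,450,200,5,'cs18.png')
```

```text
[-0.0769028  -0.68856908 -3.05940863] [ 0.01983098 -0.03212984 -0.02247223] 13.473137429013311
from [465.1 164.8 213.7] yaw 144.06 shift [-1.1  0.7 14.8] turn 0.11
[[272.3, 89.6], [378.5, 89.8], [262.6, 279.6], [388.4, 279.7]]
```

View pics/w18.png

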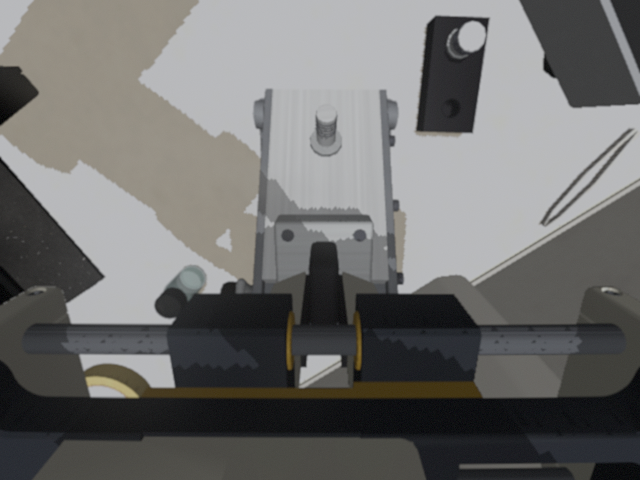

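View pics/cs18.png

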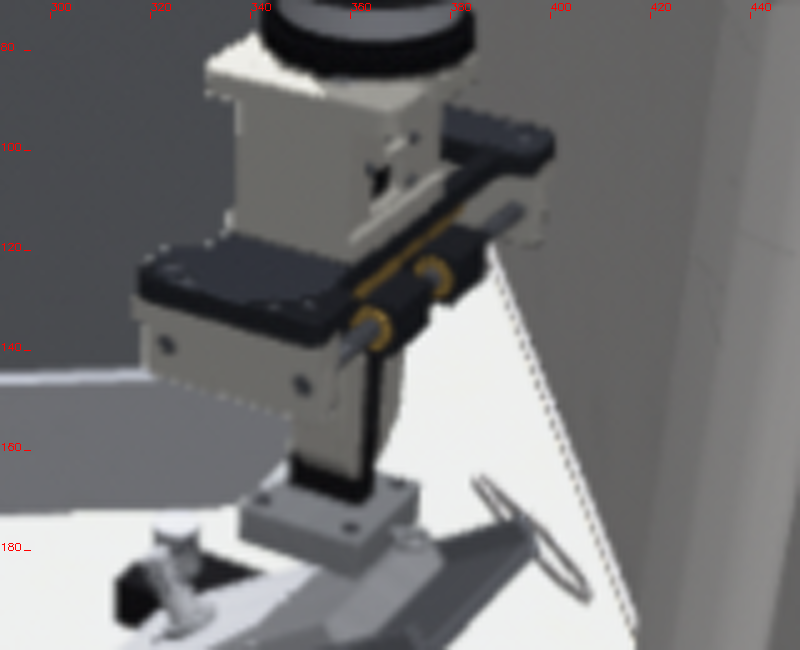

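Request:
play_rows(moves=[255,-3,0.7,6,0,255,-3,0.7,11,0,255,-3,0.7,14.5,0,255,-3,0.7,16,0,255,-2,0.7,17,0])

```text
time: 17.45
tool_pos: [467.8, 163.5, 200.0]
tcp_rot: [3.139, 0.003, 2.513]
contact_force: [-6.9, -4.3, 27.1]
grip_width: 13.4
```

Run:
```python
from place import *
o=bot.get_obs();print(o['tool_pos'],o['contact_force'],o['moment'],o['grip_width'])
delta(tcp_at(-14.5,43.4),143.95)
```

```text
[467.84868831 163.47699931 200.04721468] [-6.87306951 -4.34691017 27.13429195] [-1.01492587  1.11351209  0.02730758] 13.447496035117275
from [467.8 163.5 200. ] yaw 144.0 shift [-0.1  0.2  1.1] turn 0.05
```

Request:
play_rows(moves=[255,2,0,0.5,0,255,4,0,1.2,0,255,6,0,2.2,0,255,6,0,2.2,0])

```text
time: 17.78
tool_pos: [463.1, 166.9, 197.3]
tcp_rot: [3.139, 0.004, 2.513]
contact_force: [-4.3, -2.2, 16.2]
grip_width: 13.4
```

Run:
```python
from place import *
o=bot.get_obs();print(o['tool_pos'],o['contact_force'],o['moment'],o['grip_width'])
im,P,o=cap('scene','s19.png')
crop(im,320,130,420,205,8,'cs19.png')
im,P,o=cap('wrist','w19.png')
```

```text
[463.06682349 166.89120968 197.31754604] [-4.28740648 -2.20576763 16.23144196] [-0.70023482  0.48286856 -0.01531181] 13.386005391058582
```

View pics/cs19.png

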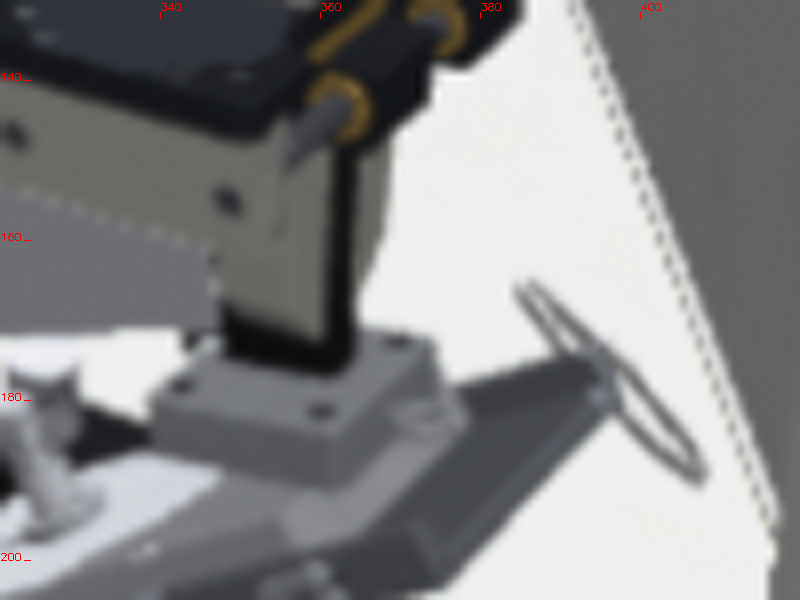

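View pics/w19.png

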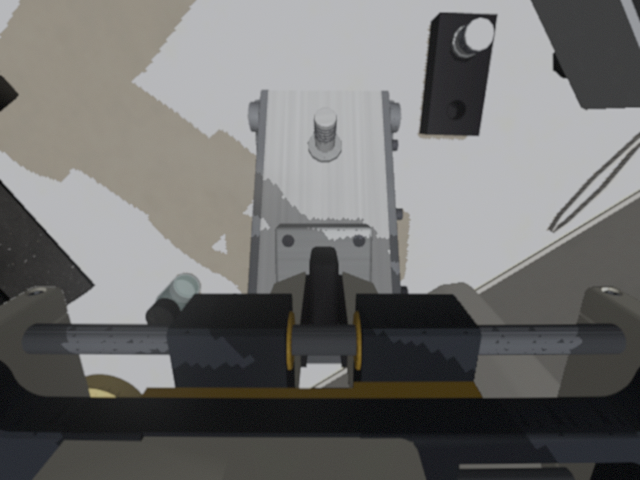

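Request:
play_rows(moves=[255,2,0,2,0,255,4.5,0,4,0,255,7,0,6,0,255,7,0,6,0])

```text
time: 18.22
tool_pos: [456.5, 171.5, 190.8]
tcp_rot: [3.14, 0.002, 2.513]
contact_force: [-5.4, -0.3, 14.9]
grip_width: 13.9
```

Run:
```python
from place import *
o=bot.get_obs();print(o['tool_pos'],o['contact_force'],o['moment'],o['grip_width'])
im,P,o=cap('scene','s20.png')
crop(im,320,130,420,205,8,'cs20.png')
im,P,o=cap('wrist','w20.png')
d=o['tool_pos']-ridge;print('u',d@up,'z',d[2]-13.4,'y',d@uy)
```

```text
[456.54603124 171.49337726 190.79059045] [-5.40125544 -0.31328698 14.89703437] [-0.29514964  0.7939317  -0.01860281] 13.88973700992326
u -28.397189568247708 z 35.24334463526299 y -0.38287425816787113
```

View pics/cs20.png

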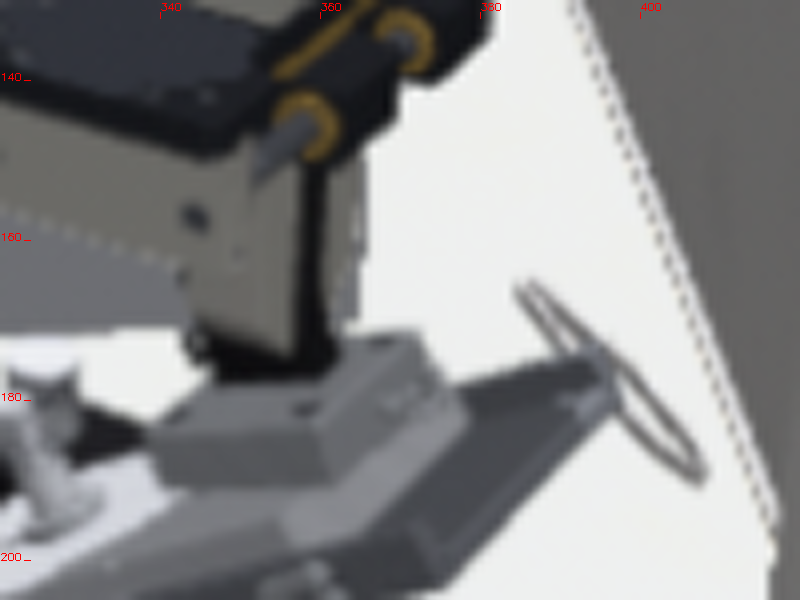

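View pics/w20.png

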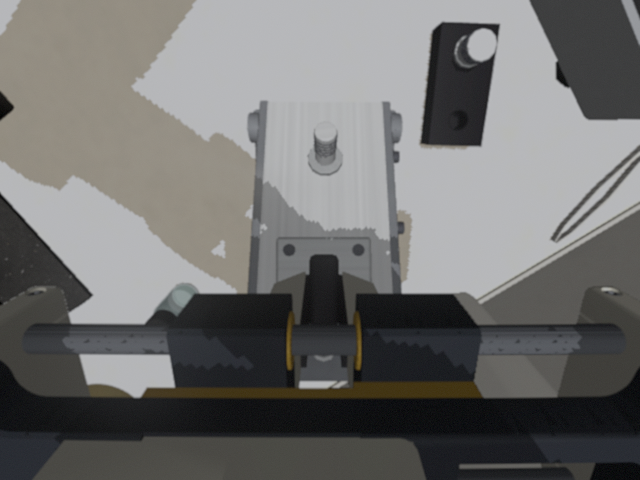

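Request:
play_rows(moves=[255,2.5,0,2.2,0,255,5,0,4.6,0,255,7,0,6.8,0,255,7.8,0,8.5,0,255,7.5,0,9.5,0,255,7.5,0,9.5,0])

```text
time: 18.82
tool_pos: [451.2, 175.5, 183.6]
tcp_rot: [3.139, 0.004, 2.513]
contact_force: [-11.2, -3.8, 32.9]
grip_width: 13.8
```

Run:
```python
from place import *
o=bot.get_obs();print(o['tool_pos'],o['contact_force'],o['moment'],o['grip_width'])
im,P,o=cap('scene','s21.png')
crop(im,320,130,420,205,8,'cs21.png')
im,P,o=cap('wrist','w21.png')
d=o['tool_pos']-ridge;print('u',d@up,'z',d[2]-13.4,'y',d@uy)
```

```text
[451.17184213 175.48265761 183.60391367] [-11.24923143  -3.76428405  32.9055582 ] [-0.89426454  1.81994126  0.02227674] 13.811506097593542
u -35.126735075491126 z 28.0237132039014 y -0.32699282127956614
```

View pics/cs21.png

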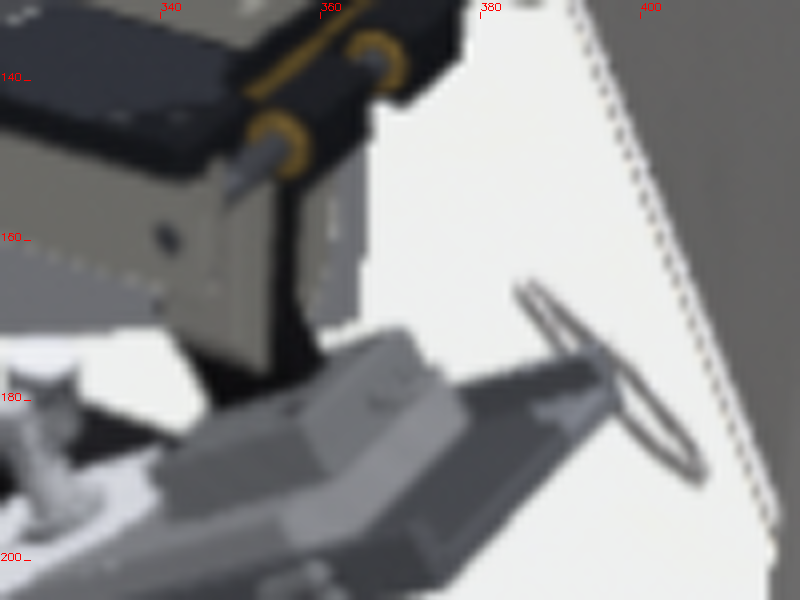

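View pics/w21.png

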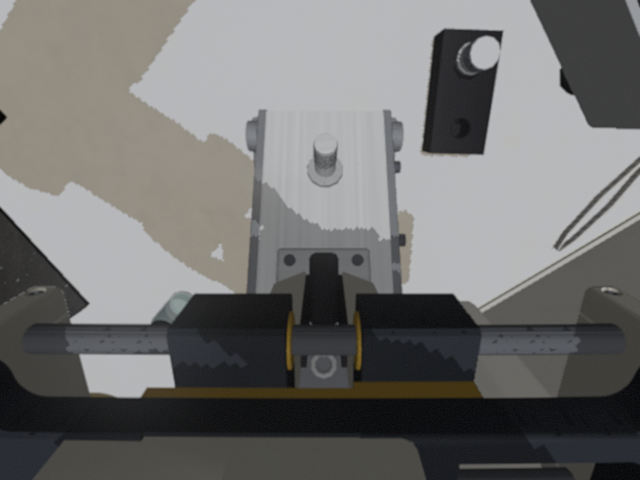

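```bash
cat >> place.py <<'E'
def onbed(P,uv,zb):
    o,d=ray(P,uv);n=Rm[:,2];t=((zb-(o-org)@n)/(d@n))[:,None];return (o+d*t-org)@Rm
E
python3 - <<'E'
from place import *
im=cv2.imread('pics/w21.png');crop(im,255,120,395,290,5,'e21.png')
_,P,o=cap('wrist')
print(onbed(P,[[289.5,260],[357.7,260]],48.5), onbed(P,[[324.5,169]],35.5))
E
```

```text
[[108.24613308 -20.46561263  48.5       ]
 [108.27981779  18.96106308  48.5       ]] [[ 4.42504873e+01 -9.34771695e-03  3.55000000e+01]]
```

View pics/e21.png

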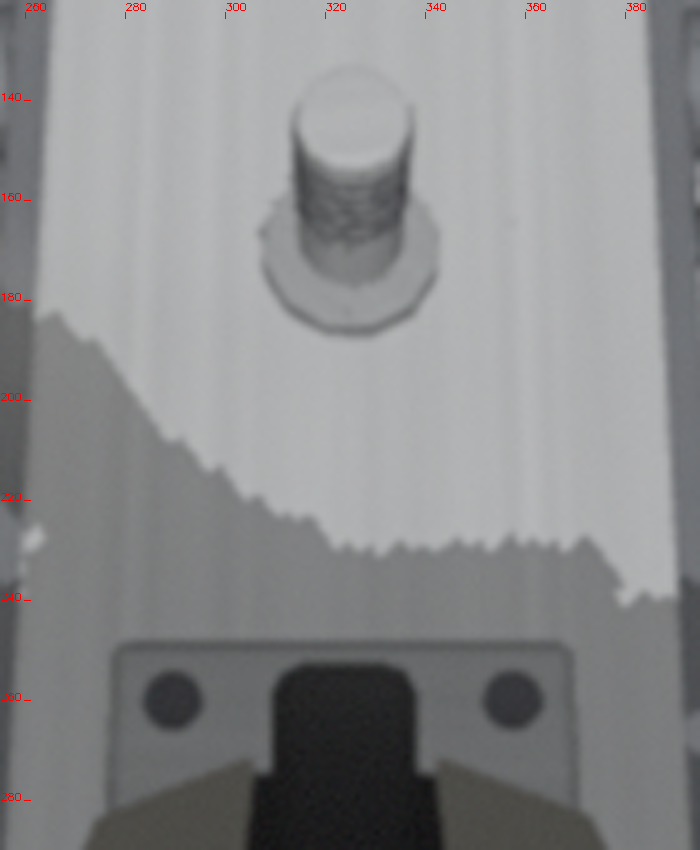

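Request:
play_rows(moves=[255,3,0.1,0.5,0,255,8,0.3,3.5,0,255,13,0.5,6.6,0,255,18,0.7,9.8,0,255,23,0.9,13,0,255,28,0.9,16.2,0,255,33.5,0.9,19.8,0,255,33.5,0.9,19.8,0])

```text
time: 19.63
tool_pos: [424.2, 197.0, 160.5]
tcp_rot: [3.139, 0.001, 2.513]
contact_force: [-2.2, 4.7, 4.9]
grip_width: 13.8
```

Run:
```python
from place import *
o=bot.get_obs();print(o['tool_pos'],o['contact_force'],o['moment'],o['grip_width'])
im,P,o=cap('wrist','w22.png');crop(im,255,150,395,300,5,'e22.png')
np.save('o22.npy',np.r_[o['tool_pos'],o['tcp_rot']])
im,_,_=cap('scene','s22.png');crop(im,300,140,400,215,8,'cs22.png')
```

```text
[424.21338153 197.01774097 160.49816978] [-2.15120518  4.7179574   4.88677695] [ 0.48965325  0.18076569 -0.03736627] 13.786948283101427
```

View pics/e22.png

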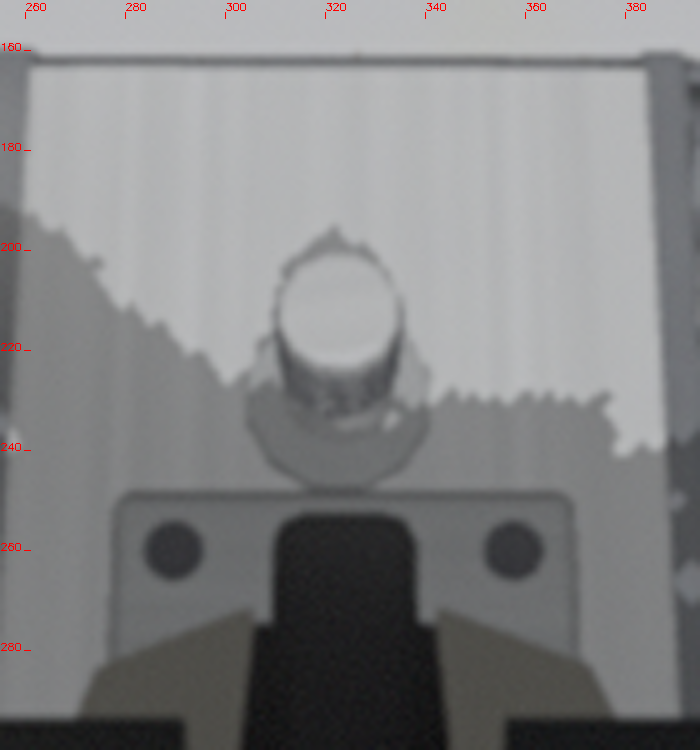

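View pics/cs22.png

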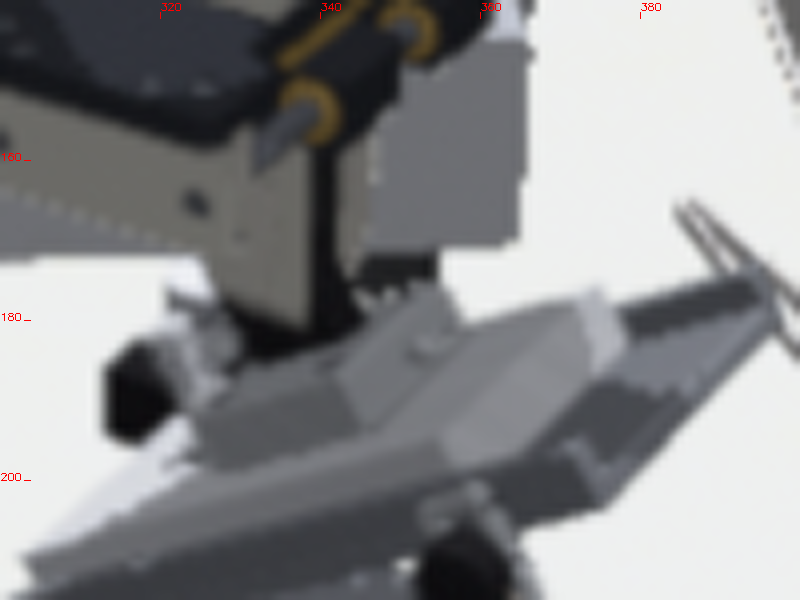

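Run:
```python
from place import *
a=np.load('o22.npy');c=bot.capture('wrist');P=params(c,dict(tool_pos=a[:3],tcp_rot=a[3:]))
s=onbed(P,[[289.5,260],[357.7,260]],48.5);print('screws',s.round(2),'centre x',s[:,0].mean()+19.5,'y',s[:,1].mean())
print('head top ctr',onbed(P,[[322.8,212.5]],67.5),'collar sides',onbed(P,[[304.3,232],[341,232]],35.5))
o=bot.get_obs();print(o['tool_pos'],o['contact_force'])
```

```text
screws [[ 66.67 -18.89  48.5 ]
 [ 66.71  20.52  48.5 ]] centre x 86.18651412777562 y 0.8149410300933706
head top ctr [[44.26302453  0.34661431 67.5       ]] collar sides [[ 46.1882595  -11.27947568  35.5       ]
 [ 46.20651833  11.86958938  35.5       ]]
[424.2609549  197.02481639 160.50783985] [-2.41366974  4.84544406  6.91561053]
```

Request:
play_rows(moves=[255,1,-0.3,0.7,0,255,2,-0.5,1.4,0,255,3,-0.5,2,0,255,3.6,-0.5,2.4,0,255,3.6,-0.5,2.4,0])

```text
time: 20.2
tool_pos: [422.2, 198.3, 158.9]
tcp_rot: [3.137, 0.003, 2.513]
contact_force: [-0.1, 0.8, 9.9]
grip_width: 13.9
```

Run:
```python
from place import *
im,P,o=cap('wrist','w23.png');crop(im,255,150,395,300,5,'e23.png')
print(o['tool_pos'],o['contact_force'],o['moment'])
np.save('o23.npy',np.r_[o['tool_pos'],o['tcp_rot']])
```

```text
[422.24870091 198.33840628 158.89374923] [-0.06657246  0.80043353  9.85008398] [-0.03322041  0.05270317 -0.01138002]
```

View pics/e23.png

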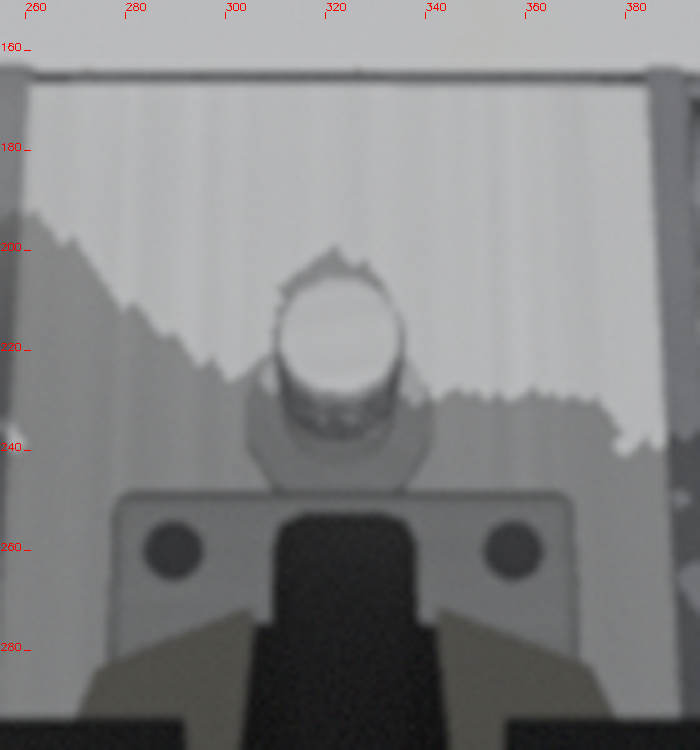

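Request:
play_rows(moves=[255,0.8,0,0.5,0,255,1.7,0,1.1,0,255,1.7,0,1.1,0,255,1.7,0,1.1,0])

```text
time: 20.58
tool_pos: [421.6, 198.9, 158.4]
tcp_rot: [3.137, 0.005, 2.513]
contact_force: [0.6, -2.1, 13.1]
grip_width: 13.7
```

Run:
```python
from place import *
im,P,o=cap('wrist','w24.png');crop(im,255,150,395,300,5,'e24.png')
print(o['tool_pos'],o['contact_force']@Rm,o['moment'])
np.save('o24.npy',np.r_[o['tool_pos'],o['tcp_rot']])
a=np.load('o23.npy');print((o['tool_pos']-a[:3])@Rm)
```

```text
[421.59511374 198.855837   158.38441595] [ 8.68863944 -1.30822824  9.93530095] [-0.55827923 -0.15514899 -0.05881384]
[-0.9756491   0.03376154  0.03605732]
```

View pics/e24.png

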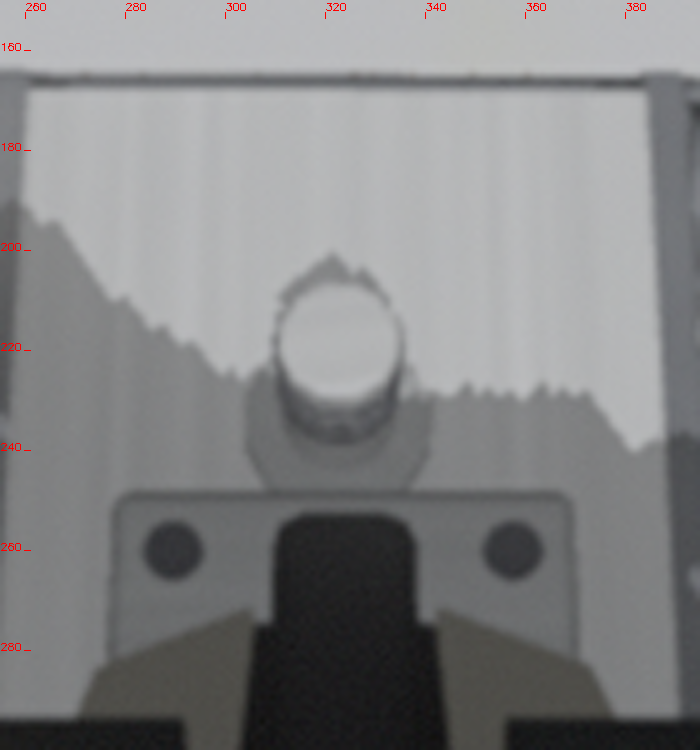

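Request:
play_rows(moves=[255,0.8,0,0.5,0,255,1.6,0,1.0,0,255,1.6,0,1.0,0,255,1.6,0,1.0,0])

```text
time: 20.97
tool_pos: [421.3, 199.2, 158.3]
tcp_rot: [3.136, 0.008, 2.513]
contact_force: [1.8, -6.0, 20.0]
grip_width: 13.8
```

Run:
```python
from place import *
_,P,o=cap('wrist','w25.png')
print(o['tool_pos'],o['contact_force']@Rm,o['moment'])
a=np.load('o24.npy');print((o['tool_pos']-a[:3])@Rm)
np.save('o25.npy',np.r_[o['tool_pos'],o['tcp_rot']])
```

```text
[421.30214824 199.22640032 158.25832128] [15.24608954 -3.80271246 13.94629804] [-1.40916157 -0.30367613  0.01959605]
[-0.44879711  0.12721996  0.14643106]
```

Request:
play_rows(moves=[255,-0.8,0.2,-1.2,0,255,-0.8,0.2,-1.2,0,150,-0.8,0.2,-1.2,0,150,-0.8,0.2,-1.2,0,150,-0.8,0.2,-1.2,0,150,-0.8,0.2,-1.2,0])

```text
time: 21.52
tool_pos: [418.5, 199.4, 156.1]
tcp_rot: [-3.141, -0.001, 2.513]
contact_force: [0.7, 0.2, 0.3]
grip_width: 34.8
```

Request:
play_rows(moves=[150,0,0,-10,0,150,0,0,-30,0,150,-10,0,-60,0,150,-30,0,-90,0,150,-50,0,-105,0,150,-70,0,-110,0,150,-70,0,-110,0,150,-70,0,-110,0])

```text
time: 22.18
tool_pos: [475.5, 157.8, 266.0]
tcp_rot: [-3.141, -0.001, 2.511]
contact_force: [-0.7, -0.7, -0.2]
grip_width: 37.9
```

Request:
play_rows(moves=[150,0,0,0,0,150,0,0,0,0,150,0,0,0,0])

```text
time: 22.43
tool_pos: [474.5, 158.6, 265.9]
tcp_rot: [-3.141, -0.001, 2.514]
contact_force: [0.5, -0.0, -0.2]
grip_width: 37.8
```

Run:
```python
from place import *
im,P,o=cap('wrist','w26.png');crop(im,250,60,400,220,5,'e26.png')
print(o['tool_pos'],o['contact_force'],o['grip_width'])
np.save('o26.npy',np.r_[o['tool_pos'],o['tcp_rot']])
im,_,_=cap('scene','s26.png');crop(im,300,140,400,215,8,'cs26.png')
```

```text
[474.50193697 158.63229826 265.86925077] [ 0.47349711 -0.0368998  -0.15381277] 37.77033817473892
```

View pics/w26.png

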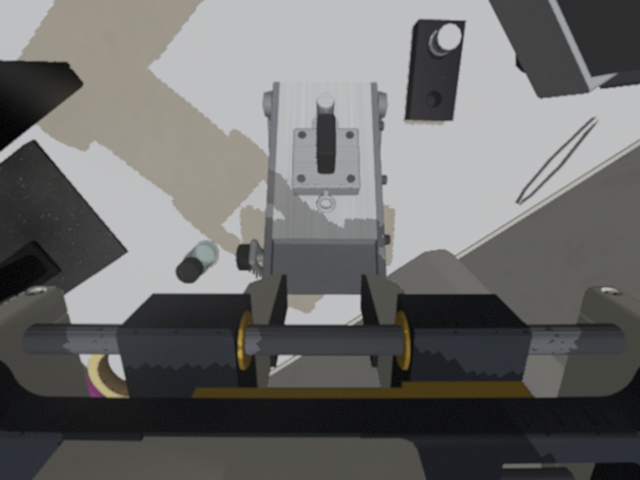

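View pics/e26.png

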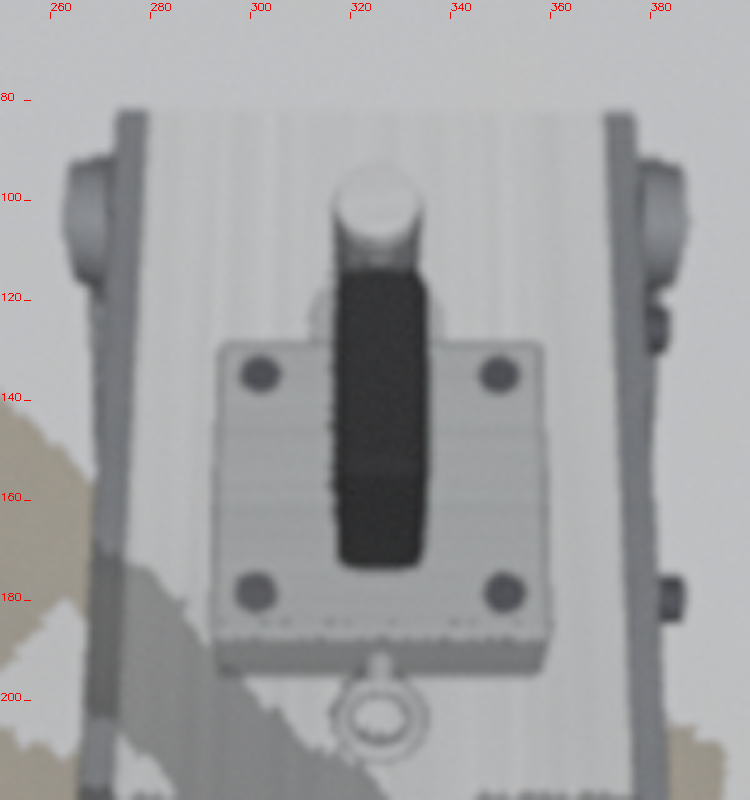

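View pics/cs26.png

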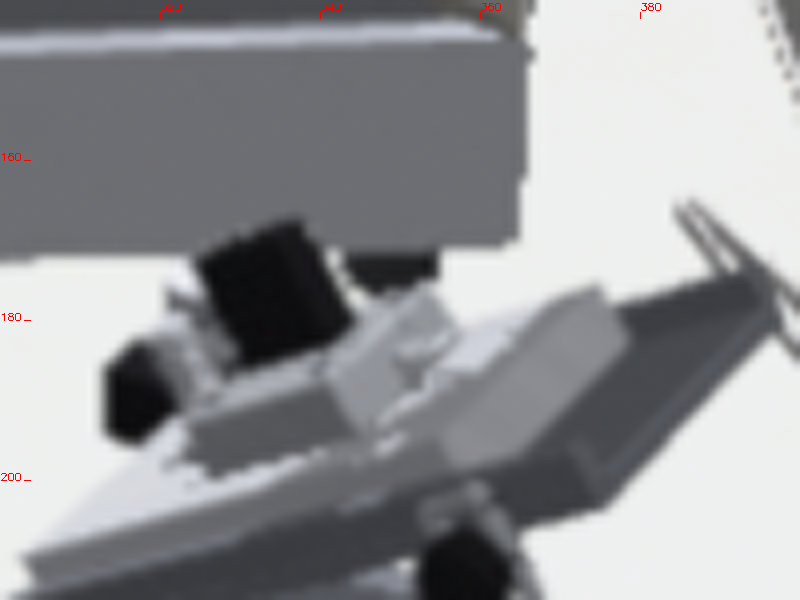

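Run:
```python
from place import *
import pinfit
a=np.load('o26.npy');c=bot.capture('wrist');P=params(c,dict(tool_pos=a[:3],tcp_rot=a[3:]))
s=onbed(P,[[302,135.2],[349.7,135.2],[301,178.8],[350.5,178.8]],48.5);print(s.round(2),s.mean(0))
e=s[2:].mean(0)-s[:2].mean(0);print('yaw',np.degrees(np.arctan2(e[1],e[0])),np.linalg.norm(e),s[1]-s[0],s[3]-s[2])
print('front edge top',onbed(P,[[295,128.7],[356,128.7]],48.5),'uphill bottom edge',onbed(P,[[295,195],[356,195]],30.5),'top uphill',onbed(P,[[295,187.5],[356,187.5]],48.5))
print('head top',onbed(P,[[325.3,100.5]],67.5), 'collar sides',onbed(P,[[311.5,123],[338.7,123]],35.5))
print('plate low corners',onbed(P,[[279,82.5],[370.5,82.5]],30.5),'up',onbed(P,[[273,240],[378.5,240]],30.5))
pinfit.Rm,pinfit.org=Rm,org;pinfit.h=p[4]+49
for d in (0,3):
  t,c5,c0=pinfit.model(P,-1.2,0,np.radians(d),.2);print(d,'head rows',t[:,1].min(),t[:,1].max(),t[:,0].mean(),'collar',c5[:,0].min(),c5[:,0].max())
```

```text
[[ 63.07 -18.6   48.5 ]
 [ 63.02  20.54  48.5 ]
 [102.05 -18.66  48.5 ]
 [102.01  20.36  48.5 ]] [82.5372502   0.91126817 48.5       ]
yaw -0.17750888343628213 38.98976597658835 [-4.67188642e-02  3.91410376e+01  4.97379915e-14] [-4.26006665e-02  3.90201509e+01  4.26325641e-14]
front edge top [[ 56.97578097 -24.49365852  48.5       ]
 [ 56.91544418  25.87362271  48.5       ]] uphill bottom edge [[108.45353641 -24.67189442  30.5       ]
 [108.39991134  26.18770454  30.5       ]] top uphill [[109.46956954 -23.20949224  48.5       ]
 [109.41852626  24.50661782  48.5       ]]
head top [[43.96982296  0.42796857 67.5       ]] collar sides [[ 42.89789895 -11.45603079  35.5       ]
 [ 42.86944054  12.3128531   35.5       ]]
plate low corners [[ -3.59478734 -42.26842895  30.5       ]
 [ -3.70277247  42.57670838  30.5       ]] up [[147.22338834 -41.39824752  30.5       ]
 [147.14162423  43.26305804  30.5       ]]
0 head rows 92.86306445809853 108.07309317332599 325.00888188391605 collar 311.0936529396959 338.5845436682674
3 head rows 91.15868517812066 105.67613377707275 325.00763711117986 collar 311.0972921820767 338.5806897296572
```

Run:
```python
from h import *
o=bot.get_obs();print(o['time'],o['contact_force']);print(bot.close_job())
```

```text
22.5833 [ 0.17082272  0.32621916 -0.94452316]
the job is handed in; nothing more can be done
None
```

The slim pin is seated fully home in the plate's hole. The sled rests flat on the plate just uphill of it, eye uphill and plain side against the collar. I handed the job in at 22.6 s, with the gripper open and well clear.

**How it went**
- **Pin:** The moves allow no tilt of the tool, so I let the pin swing square in the jaws as its tip went into the hole. A second push along the hole met about 35 N with under 1 mm of travel. Pictures then showed about 0° of lean from square.
- **Sled:** I tipped it to the slope over the plate's upper edge, slid it down flat, and pushed until the force along the slope rose to about 15 N against the collar. Then I eased off and released.

**Last checks from the final wrist picture**
- **Flatness:** the sled's screw spacing measured 39.0 mm both ways, so it lies flat.
- **Squareness:** it is turned about 0.2° from square.
- **In line:** its centre is about 0.5 mm off the pin's.
- **Contact:** its front edge measured 55.5 mm up the bed and the collar's edge about 55.9 mm, which is contact within measuring error.
- **Pin:** it was still square after the sled was released.

**Checks that disagreed**
- My fit put the plate's lower end at bed x = -3.9 mm, about 0.9 mm outside the stated range.
- An early fit left the pin's seating uncertain by about 1 mm, which is why I pushed it a second time.
- The start pose appeared to overlap the cabinet in the pictures, but no contact force was felt there.

I did not touch the thick pin, the orange look-alike or the bystanders.

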